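# Check the penlight at the light meter

## Task

Draw the white penlight out of its charging dock and lay it down on the black mat, letting go of it; then take it again by its tail half, so that its nose can reach well under the shade of the light meter. Aim it there level and straight at the centre of the sensor, with the nose about 22 mm short of the sensor, and hold it steady for two seconds without touching the meter with penlight or gripper. Then lay it back down flat on the mat (do not drop it) and let go, leaving the other things on the table where they are.

Things in the scene. Friction and masses are not known exactly. Their poses are not given: they have to be found in the camera images.
- penlight: White pen-shaped torch, loose, 25 to 50 g, 135 mm long, 14 x 14 mm in section for gripping (a thin clip stands 4 mm higher on top). The ringed nose is the light end; the tail has a push button. Origin near mid-length on its underside, axis 7 mm above it; its -y points to the nose, z up. It starts in the dock, nose toward the dock's -x, underside 22 mm above the table.
- penlight_nose (a point): Centre of the penlight's nose face (the light end), at (0, -66, 7) mm in the penlight's frame. At the start about 60 mm of this end stands out of the dock.
- penlight_tail (a point): Tip of the penlight's tail end (push button), at (0, 69, 7) mm in the penlight's frame.
- dock: Charging dock, fixed: grey foot plate 158 (x) x 62 x 8 mm with a white sleeve, roofed and closed at the rear. Origin at the centre of its underside; its -x points out of the sleeve. The penlight's origin starts at about x = y = 0 of it, resting by its weight alone; a tongue 8 mm wide runs under it to x = -38 mm. Draw it out level along -x by 75 mm or more before lifting.
- dock_mouth (a point): Centre of the sleeve's mouth, at (-5, 0, 34) mm in the dock's frame. The sleeve runs from here to x = +82 mm; bore 24 mm wide and 24 mm high, outside 36 mm wide, top 51 mm above the table.
- mat: Flat black mat 150 mm (x) x 90 mm (y) x 4 mm, fixed on the table, with two blue border lines along its x. Origin at the centre of its underside, its top 4 mm above the table.
- meter: White light meter 66 x 104 x 118 mm, fixed, with a black shade in front of its sensor. Origin on the table straight below the sensor face; x points from the shade's mouth into the meter, so the penlight must point along +x; z up.
- shade_mouth (a point): Middle of the shade's open mouth, on the sensor's axis, 90 mm in front of the sensor and 65 mm above the table. Shade: two cheeks and a roof from here to the sensor face, 58 mm wide inside; underside of the roof 89 mm, top 93 mm above the table; the grey foot below is 12 mm high and reaches 8 mm farther out than the mouth.
- sensor (a point): Centre of the light sensor (white disc with a black dot in a yellow ring, 34 mm) on the meter's face at the back of the shade, 65 mm above the table; axes as the meter's.
- condensing_lens_2: Hand lens in a blue ring, 45 mm across, 19 mm high, loose bystander; origin at the centre of its underside.
- micropore_tape: Small roll of white tape lying flat, 53 mm across, 26 mm high, loose bystander; origin at the centre of its underside.
- marker: White marker pen with a black cap lying on the table, 135 mm long along its y, 17 mm thick, loose bystander; not the penlight. Origin at its middle, underside.
There are look-alikes about, which are no part of the job. What is shaped like the penlight but blue is not meant.

How it is judged:
By the outcome, as a careful person would: the job done as asked, in the order asked, and still so for the second after the job is handed in, with the robot touching nothing.
It also fails if it takes over 72 s, if anything falls off the work surface, if the arm or the gripper's body presses on something with over 40 N, if the wrist force passes 120 N, or if a joint passes its speed limit or range.

## Robot

A 6-joint arm with a two-finger parallel gripper is mounted at the origin on a cart in front of the work surface, level with it; the furniture and walls round the work are solid. World frame = base frame: x ahead of the robot, y to its left, z up, the work surface at z = 0. Lengths are in m, angles in degrees, forces in N, time in s.
With the tool pointing down it reaches from about 0.25 to 0.725 m from the base axis. Payload 9.7 kg.
Tool frame: the origin (TCP) lies at the very end of the fingers, on their centre line; the grasp point (between the pads) lies 19 mm behind it; z points along the fingers, y is the line along which they close (so a half turn about z gives the same grasp; the last joint's range is limited). The gripper opens to 85 mm and grips with 20 to 120 N. Pads are 22 mm wide; open, the fingers measure 114 mm over their backs; the gripper's body (76 mm by 85 mm) begins 54 mm behind the grasp point. The pads swing forward as they close: fully open they stand 13 mm farther back than shut.
Start: joints at [69.5, 4.979, 10.078, 95.1, 0, 90], TCP at [0.193, 0.515, 0.199] pointing down, gripper open.
Joint ranges: [-179.16, 179.16], [-48.56, 103.87], [-65.8, 70.77], [-126.05, 130.52], [-82.76, 87.17], [-180, 180]. Speed limits (degrees/s): [127.2, 127.2, 147.25, 180, 180, 180].

## Interface

Orientations are given as [roll, pitch, yaw] about the fixed x, y, z axes, in that order (R = Rz(yaw) Ry(pitch) Rx(roll)).
In Python, from workcell import bot gives the robot as it stands.
- The arm moves only by the tool step_arm, never from a script. Its argument "targets" is a list of rows, each a list of 3 entries, a list of its own where there are three numbers: the opening, from 0 (shut) to 1 (fully open), then the shift along the world's x, y, z in mm, then the turn, a rotation vector about the world's x, y, z in rad. In form: [[grip, [tx, ty, tz], [wx, wy, wz]], ...]. A call has 1 to 8 rows; each row is the pose to reach, as a shift and turn from the pose commanded when the call began; what a row does not reach only later rows make up. A row lasts 1/10 s, in which the tool goes at most 50 mm and 8.59 degrees, less where a joint would pass 70% of its speed; a pose out of reach is approached as far as the arm can. A call with a gripper value outside its range is refused whole. The fingers move at their own pace and stop on an object; "force" is the grip in N (left out, the last holds). Time passes only in rows, so rows that repeat a pose let the fingers close. It gives the time, the measured TCP pose, the force, the opening and the grip force at its end, in the units of the state.
- bot.get_obs(): the state, without advancing time (a new reading comes with each control period).
- bot.camera(name): name is "scene" or "top" or "wrist"; returns (picture, depth): 400x640x3 uint8, red, green, blue; 400x640 float32, m along the optical axis (not along the pixel's ray), 0 where there is no reading.
- bot.camera_params(name): a dict with "K" (3x3 intrinsics, pixels), "R" (3x3) and "t" (3): a world point X has camera coordinates R X + t. Camera axes: x right, y down, z forward; pixel columns grow to the right and rows downward; lengths in m; the calibration is good to about 2 mm. A picture is of the moment at which its call begins: read the wrist's pose just before it. camera_params takes no time and is no camera call; for the wrist camera it gives the pose at the moment of the call.
- bot.job_done(): hands the job in; it is judged then, once.
The state is a dict: "time": time; "q": joint angles; "qd": joint speeds; "joint_efforts": joint torques, N m; "ee_pos": TCP position; "tcp_rot": TCP orientation; "wrist_force": force on the tool from outside, world axes, zero at the start; "torque": the same for the moment, N m; "opening": finger opening in m; "grasp_force": force on a finger pad.
Only numpy, scipy, OpenCV 4.12 (cv2) and the standard library are available. Lean on these libraries where they do the work, as an engineer would, in place of code of your own. Each camera call takes 0.05 s, during which the arm holds its last target. There are 200 camera calls.

## Working session

There is one attempt and no reset: what is moved stays moved. The work goes in short steps, Python scripts to look and compute and a tool call to move; the robot and the scene stay as the last step left them, time stands still between calls to the robot, and variables do not carry over. Pictures are saved under pics/ and viewed, at most 10 in all, crops included, and the job is handed in when it is done.

Besides the shell and the picture viewer there is one more tool, called after "Request:" as a command line: name --argument value ..., lists and objects as JSON in quotes. step_arm: Moves the arm, as the interface text tells. Its arguments: {"type":"object","properties":{"targets":{"type":"array","items":{"type":"array"}},"force":{"type":"number"}},"required":["targets"]}

```bash
ls; mkdir -p pics; python3 - <<'E'
from workcell import bot
import cv2,numpy as np
print(bot.get_obs())
for n in ["scene","top"]:
    im,d=bot.camera(n); p=bot.camera_params(n)
    cv2.imwrite(f"pics/{n}0.png",im[:,:,::-1]); np.savez(f"{n}0.npz",im=im,d=d,**p)
    print(n,p,d.min(),d.max())
E
```

```text
pics
{'time': 0.0, 'q': array([6.94999610e+01, 5.00983077e+00, 1.00336722e+01, 9.50988582e+01,
       1.76326961e-03, 8.99980117e+01]), 'qd': array([-0.07193148,  0.02566559,  0.0808487 , -0.02824033,  0.04204654,
       -0.02765914]), 'joint_efforts': array([ 3.61292943e-03, -5.20373726e+01,  4.64815485e+01,  1.57723459e-02,
       -6.26824612e-05,  3.70459375e-06]), 'ee_pos': array([0.19250998, 0.5149181 , 0.19878827]), 'tcp_rot': array([-1.79924983e+02, -1.76587130e-03,  1.59501947e+02]), 'wrist_force': array([-0.86597398,  0.63949477,  0.01343982]), 'torque': array([ 0.00509645,  0.0239372 , -0.01741375]), 'grasp_force': 0.0, 'opening': 0.08520054963884563}
scene {'K': array([[516.75057518,   0.        , 317.42003475],
       [  0.        , 516.75057518, 201.79038114],
       [  0.        ,   0.        ,   1.        ]]), 'R': array([[ 0.67108035, -0.74114735, -0.0187556 ],
       [-0.35763395, -0.30145646, -0.88386761],
       [ 0.64942214,  0.59985383, -0.46736096]]), 't': array([-0.35165706,  0.30059025,  0.85969382])} 0.0 3.3998554
top {'K': array([[371.65842168,   0.        , 316.80244441],
       [  0.        , 371.65842168, 197.84119341],
       [  0.        ,   0.        ,   1.        ]]), 'R': array([[ 0.02045029, -0.99955607,  0.02166687],
       [-0.99802796, -0.02169582, -0.05890223],
       [ 0.05934616, -0.02041958, -0.99802859]]), 't': array([0.02126676, 0.5968157 , 1.03687816])} 0.0 1.888711
```

View pics/top0.png

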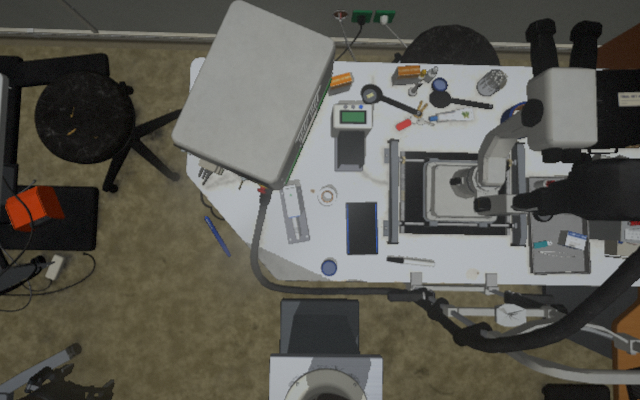

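View pics/scene0.png

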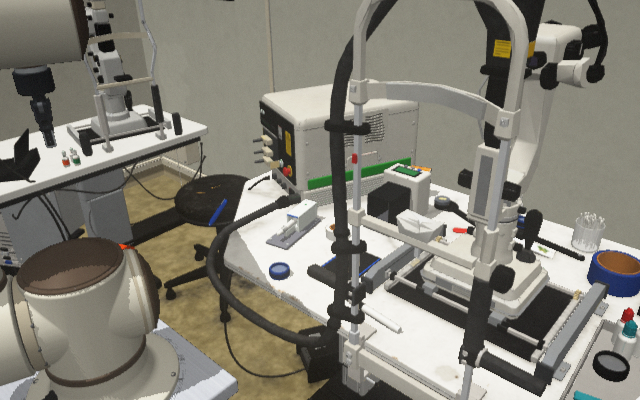

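The top view shows the dock near (295,212), the mat near (362,228) and the meter near (352,140) with its shade facing the robot. The lens is at (330,268), the tape at (328,196) and the marker at (410,261). The scene view shows a hose and a stand near the front edge. I'll crop closer and check heights.

```bash
cat > h.py <<'E'
import numpy as np,cv2
def world(d,K,R,t):
    v,u=np.mgrid[:d.shape[0],:d.shape[1]]
    c=np.stack([(u-K[0,2])/K[0,0]*d,(v-K[1,2])/K[1,1]*d,d],-1)
    return (c-t)@R
def ray(u,v,z,K,R,t):
    r=np.linalg.inv(K)@[u,v,1]; o=-R.T@t; w=R.T@r
    return o+w*(z-o[2])/w[2]
def proj(X,K,R,t):
    c=R@np.asarray(X)+t; p=K@c; return p[:2]/p[2]
E
python3 - <<'E'
from h import *
f=np.load("top0.npz");W=world(f['d'],f['K'],f['R'],f['t'])
s=np.s_[95:295,240:440]
c=cv2.resize(f['im'][s][:,:,::-1],(600,600),interpolation=cv2.INTER_CUBIC)
cv2.imwrite("pics/c1.png",c)
H=(W[...,2]*1000).round(0)
print('mm heights, rows v 100..330 step8, cols u 200..440 step 8')
for v in range(100,330,10): print(v,*[int(H[v,u]) if f['d'][v,u]>0 else 'x' for u in range(200,446,8)])
for uv in [(295,212),(362,228),(352,150),(330,268),(328,196),(410,261)]: print(uv,W[uv[1],uv[0]].round(3))
E
```

```text
mm heights, rows v 100..330 step8, cols u 200..440 step 8
100 264 267 266 265 264 265 267 266 267 265 265 264 264 262 254 111 -1 2 -1 1 5 24 10 5 13 3 -2 3 0 5 6
110 265 266 268 266 266 265 266 268 266 268 265 264 263 262 209 0 1 118 118 119 117 117 -1 0 1 0 11 9 -1 -1 -3
120 262 265 268 263 266 266 266 267 264 266 267 264 263 254 145 -2 3 119 118 120 120 120 -1 0 2 3 6 0 1 14 19
130 264 267 267 264 264 268 268 268 264 263 266 263 261 195 0 1 3 89 92 93 93 95 0 -1 2 -3 -1 -2 -1 2 0
140 262 261 264 263 264 265 265 267 266 267 264 265 256 104 1 -5 0 9 90 93 94 2 1 0 34 1 0 1 -2 1 1
150 262 261 263 262 261 266 264 264 265 263 263 262 153 -2 -1 0 4 14 94 91 95 1 0 8 38 1 3 1 0 0 3
160 166 230 259 263 263 261 260 264 264 265 259 223 92 0 0 -2 0 11 97 94 94 0 -1 3 42 27 25 28 33 47 50
170 160 97 129 -1 244 257 264 262 262 262 259 137 2 1 0 -5 2 14 12 12 14 -1 3 -1 43 x 7 6 49 x 87
180 1 1 0 0 4 -5 -4 249 257 260 206 -1 4 0 -1 -4 0 -1 2 -1 -3 0 1 -1 44 15 6 5 50 73 87
190 -1 -3 -2 0 -2 -3 1 1 120 39 6 52 32 1 2 23 25 1 1 0 0 2 0 1 44 10 3 4 47 75 83
200 -743 -749 1 0 4 -2 -1 -2 51 0 5 49 52
[... 901 characters left out ...]
 -40 -32 -11 18 -20 67 65 -739 -742
300 -738 -737 -736 -737 -745 -742 -748 -745 -734 -746 -743 -645 -647 -646 -645 -647 -649 -649 -655 -648 -738 -742 -744 x 120 123 120 120 142 161 207
310 -744 -741 -736 -745 -742 -744 -738 -751 -739 -736 -651 -638 -641 -638 -642 -638 -644 -649 -640 -642 -746 -741 -741 -735 -738 -739 -734 -735 -742 219 237
320 -745 -740 -736 -736 -746 -743 -741 -738 -736 -737 -644 -639 -523 -524 -524 -528 -531 -530 -537 -631 -729 -742 -735 -740 -732 -750 -739 -729 -750 -739 284
(295, 212) [0.554 0.093 0.052]
(362, 228) [ 0.513 -0.098  0.006]
(352, 150) [ 0.722 -0.056  0.091]
(330, 268) [ 0.4   -0.007  0.016]
(328, 196) [ 0.603  0.001 -0.   ]
(410, 261) [ 0.423 -0.234  0.015]
```

View pics/c1.png

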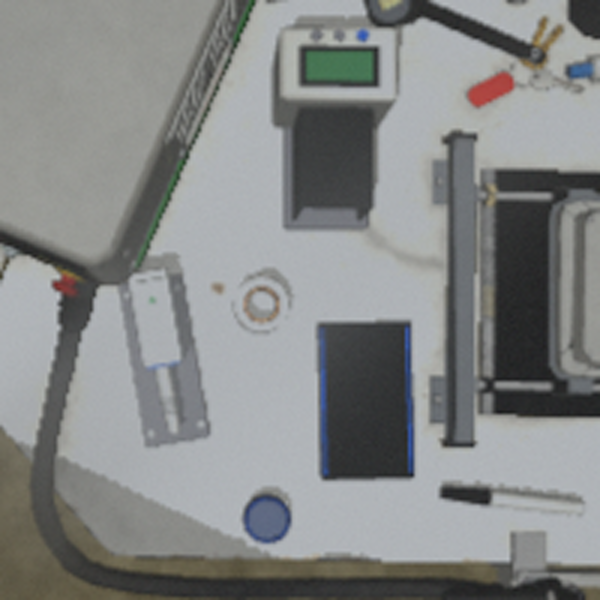

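The crop shows the sleeve mouth at (162,365) and the penlight's nose near (172,430), pointing towards the robot. The mat spans (320..412, 322..478) and the meter roof (293..377, 108..208).

```bash
python3 - <<'E'
from h import *
from workcell import bot
f=np.load("top0.npz");P=(f['K'],f['R'],f['t']);im=f['im'].astype(int);W=world(f['d'],*P)
g=im.sum(2)
def rect(box,z,m):
    u0,v0,u1,v1=box; k=np.zeros(g.shape,np.uint8);k[v0:v1,u0:u1]=m[v0:v1,u0:u1]
    c=max(cv2.findContours(k,cv2.RETR_EXTERNAL,cv2.CHAIN_APPROX_NONE)[0],key=cv2.contourArea)
    pts=np.array([ray(*p[0],z,*P)[:2] for p in c]).astype(np.float32)*1000
    return cv2.minAreaRect(pts)
print('mat',rect((340,195,385,262),.004,g<260))
print('roof',rect((325,125,372,172),.093,(W[...,2]>.08)&(W[...,2]<.105)))
print('sleeve',rect((275,170,310,225),.051,(W[...,2]>.042)&(g>480)))
print('dockplate',rect((275,170,315,250),.008,(g<520)&(g>300)&(W[...,2]<.03)))
for n,uv,z in [('nose',(297.3,239),.029),('mouth',(294,216.7),.051),('rear',(290,185),.051)]: print(n,ray(*uv,z,*P).round(4))
p=bot.camera_params("wrist");R,t=p['R'],p['t'];o=-R.T@t;print('wristcam',o.round(3),R.round(2),p['K'].round(1))
E
```

```text
mat ((512.1906127929688, -97.79116821289062), (146.0741424560547, 86.21238708496094), 0.8972552418708801)
roof ((732.0349731445312, -47.911834716796875), (102.07176971435547, 102.28236389160156), 85.40487670898438)
sleeve ((585.7731323242188, 104.99319458007812), (84.25550079345703, 33.79075622558594), 11.4345121383667)
dockplate ((562.726806640625, 102.47105407714844), (225.22064208984375, 99.31674194335938), 1.5509052276611328)
nose [0.4796 0.086  0.029 ]
mouth [0.5412 0.0958 0.051 ]
rear [0.628  0.1089 0.051 ]
wristcam [0.128 0.542 0.372] [[ 0.35  0.94 -0.  ]
 [ 0.9  -0.34  0.28]
 [ 0.26 -0.1  -0.96]] [[316.1   0.  322. ]
 [  0.  316.1 200.8]
 [  0.    0.    1. ]]
```

Request:
step_arm --targets '[[1,[29,-40,0],[0,0,0.05]],[1,[58,-80,0],[0,0,0.1]],[1,[87,-120,0],[0,0,0.15]],[1,[116,-160,0],[0,0,0.2]],[1,[145,-200,0],[0,0,0.25]],[1,[174,-240,0],[0,0,0.3]],[1,[203,-280,0],[0,0,0.35]],[1,[232,-320,0],[0,0,0.4]]]'

```text
time: 0.9
ee_pos: [0.4253, 0.1933, 0.1994]
tcp_rot: [180.0, 0.0, -177.5]
wrist_force: [0.5, 1.1, 0.7]
opening: 0.0852
grasp_force: 0.0
```

Request:
step_arm --targets '[[1,[25,-35,0],[0,0,0.04]],[1,[50,-70,0],[0,0,0.08]],[1,[75,-105,0],[0,0,0.11]],[1,[75,-105,0],[0,0,0.11]]]'

```text
time: 1.3
ee_pos: [0.5014, 0.0865, 0.1984]
tcp_rot: [-179.9, -0.1, -171.5]
wrist_force: [-0.4, 0.6, -0.3]
opening: 0.0853
grasp_force: 0.0
```

```bash
cat >> h.py <<'E'
def snap(tag,name="wrist"):
    from workcell import bot
    p=bot.camera_params(name);o=bot.get_obs();im,d=bot.camera(name)
    np.savez(f"{tag}.npz",im=im,d=d,**p);cv2.imwrite(f"pics/{tag}.png",im[:,:,::-1])
    print(round(o['time'],2),'q',o['q'].round(1),'tcp',o['ee_pos'].round(4),o['tcp_rot'].round(2),'F',o['wrist_force'].round(1),'open',round(o['opening'],4),'gf',round(o['grasp_force'],1))
    return im,d,(p['K'],p['R'],p['t'])
E
python3 -c "from h import *;snap('w1')"
```

```text
1.3 q [ 9.8 -0.6  4.2 94.9 -0.1  1.3] tcp [0.5014 0.0865 0.1984] [-1.7995e+02 -6.0000e-02 -1.7148e+02] F [-0.4  0.6 -0.3] open 0.0853 gf 0.0
```

View pics/w1.png

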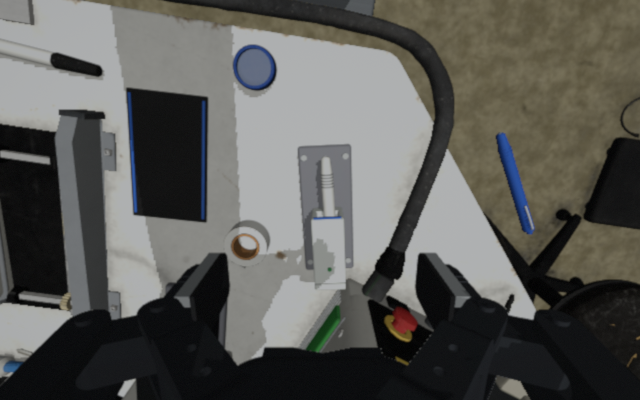

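The wrist view shows the dock plate at (298..353, 145..268), the penlight's nose at (325,157), and the sleeve mouth's blue edge at v≈217. The mat is at (128..207, 90..220).

```bash
python3 - <<'E'
from h import *
f=np.load("w1.npz");P=(f['K'],f['R'],f['t']);im=f['im'].astype(int);g=im.sum(2);W=world(f['d'],*P)
# penlight: per row, bright span between u 312..342
L=[]
for v in range(154,214,4):
    r=g[v,310:344]; b=np.where(r>500)[0]+310
    z=W[v,b,2].mean().round(3) if len(b) else 0
    if len(b)>3:
        c=(b.min()+b.max())/2; X=ray(c,v,.029,*P); L.append([v,b.min(),b.max(),*X[:2].round(4),z])
L=np.array(L);print(L)
q=L[1:];d=np.polyfit(q[:,3],q[:,4],1);print('axis angle',np.degrees(np.arctan(d[0])))
m=((g>250)&(g<460)).astype(np.uint8);m[:142]=0;m[272:]=0;m[:,:292]=0;m[:,358:]=0
c=max(cv2.findContours(m,cv2.RETR_EXTERNAL,cv2.CHAIN_APPROX_NONE)[0],key=cv2.contourArea)
pts=np.array([ray(*p[0],.008,*P)[:2] for p in c]).astype(np.float32)*1000
r=cv2.minAreaRect(pts);print(r);print(cv2.boxPoints(r))
m=(W[...,2]>.046)&(W[...,2]<.056)&(g>450);m[:200]=0;m[295:]=0;m[:,:300]=0;m[:,356:]=0
c=max(cv2.findContours(m.astype(np.uint8),cv2.RETR_EXTERNAL,cv2.CHAIN_APPROX_NONE)[0],key=cv2.contourArea)
pts=np.array([ray(*p[0],.051,*P)[:2] for p in c]).astype(np.float32)*1000
print('sleeve',cv2.minAreaRect(pts))
m=(g<200).astype(np.uint8);m[:80]=0;m[225:]=0;m[:,:118]=0;m[:,212:]=0
m|=((im[...,2]>im[...,0]+50)&(np.arange(640)<215)&(np.arange(640)>118)&(np.arange(400)[:,None]>80)&(np.arange(400)[:,None]<230)).astype(np.uint8)
c=max(cv2.findContours(m,cv2.RETR_EXTERNAL,cv2.CHAIN_APPROX_NONE)[0],key=cv2.contourArea)
pts=np.array([ray(*p[0],.004,*P)[:2] for p in c]).astype(np.float32)*1000
print('mat',cv2.minAreaRect(pts))
E
```

```text
[[1.580e+02 3.240e+02 3.270e+02 4.824e-01 8.930e-02 3.200e-02]
 [1.620e+02 3.230e+02 3.280e+02 4.867e-01 8.990e-02 3.200e-02]
 [1.660e+02 3.230e+02 3.290e+02 4.909e-01 9.110e-02 8.100e-02]
 [1.700e+02 3.240e+02 3.290e+02 4.952e-01 9.230e-02 3.300e-02]
 [1.900e+02 3.250e+02 3.310e+02 5.174e-01 9.740e-02 3.400e-02]
 [1.940e+02 3.250e+02 3.310e+02 5.219e-01 9.810e-02 3.400e-02]
 [1.980e+02 3.250e+02 3.310e+02 5.265e-01 9.880e-02 3.400e-02]
 [2.020e+02 3.260e+02 3.320e+02 5.310e-01 1.007e-01 3.400e-02]
 [2.060e+02 3.260e+02 3.320e+02 5.357e-01 1.014e-01 3.400e-02]
 [2.100e+02 3.260e+02 3.320e+02 5.404e-01 1.021e-01 3.400e-02]]
axis angle 12.838609654701381
((549.64892578125, 95.95967102050781), (160.813232421875, 77.87201690673828), 8.497570037841797)
[[464.37152  122.58676 ]
 [475.87848   45.569614]
 [634.92633   69.33258 ]
 [623.4194   146.34973 ]]
sleeve ((585.3453369140625, 108.68560028076172), (85.3632583618164, 34.368587493896484), 11.848893165588379)
mat ((513.667236328125, -90.95941162109375), (147.7510986328125, 88.5420913696289), 2.155924081802368)
```

```bash
python3 - <<'E'
from h import *
for n in ["scene0","top0","w1"]:
    f=np.load(n+".npz");P=(f['K'],f['R'],f['t']);W=world(f['d'],*P);im=f['im'].astype(int);g=im.sum(2)
    for nm,b,lo,hi,gl in [("sleeve",(.535,.64,.075,.14),.045,.057,400),("plate",(.45,.65,.04,.16),.005,.014,0),("tape",(.57,.65,-.04,.04),.018,.03,0),("lens",(.36,.44,-.05,.05),.012,.03,0)]:
        m=(W[...,0]>b[0])&(W[...,0]<b[1])&(W[...,1]>b[2])&(W[...,1]<b[3])&(W[...,2]>lo)&(W[...,2]<hi)&(g>gl)&(f['d']>0)
        p=W[m]
        if len(p)<20: continue
        r=cv2.minAreaRect((p[:,:2]*1000).astype(np.float32)); print(n,nm,len(p),np.round(r[0],1),np.round(r[1],1),round(r[2],1),'z',np.median(p[:,2]).round(4))
    blue=(im[...,2]>im[...,0]+40)&(im[...,2]>110)&(W[...,0]>.4)&(W[...,0]<.62)&(abs(W[...,1]+.1)<.07)&(abs(W[...,2])<.02)
    for s in (W[...,1]>-.095,W[...,1]<-.095):
        q=W[blue&s]; 
        if len(q)>10: k=np.polyfit(q[:,0],q[:,1],1);print(n,'blue',len(q),q[:,:2].mean(0).round(4),np.degrees(k[0]).round(2),np.ptp(q[:,0]).round(3))
E
```

```text
scene0 sleeve 311 [592.8 107.6] [105.8  41.6] 15.8 z 0.0523
scene0 plate 537 [539.2  82.3] [102.5 159.2] 66.3 z 0.0093
scene0 tape 88 [590.8  20. ] [47.3 19.1] 36.7 z 0.0257
scene0 lens 242 [398.6  -2. ] [43.1 42.2] 75.6 z 0.018
scene0 blue 24 [ 0.502  -0.0539] 2.33 0.048
scene0 blue 49 [ 0.5445 -0.1338] 2.94 0.077
top0 sleeve 412 [585.3 104.9] [88.  35.8] 11.1 z 0.0504
top0 plate 636 [551.4  82.4] [157.1  92.4] 11.2 z 0.0079
top0 tape 192 [601.7   6.7] [49.9 50.3] 46.6 z 0.0249
top0 lens 184 [401.2  -2.3] [42.3 42.6] 28.0 z 0.0165
top0 blue 64 [ 0.5129 -0.0558] 1.88 0.134
top0 blue 64 [ 0.5142 -0.1378] 2.4 0.134
w1 sleeve 2162 [585.4 108.5] [88.1 35.8] 11.3 z 0.0497
w1 plate 3582 [548.  101.2] [157.1  61.7] 11.2 z 0.0067
w1 tape 1107 [601.6  10.4] [51.9 51.7] 37.3 z 0.0236
w1 lens 1351 [401.4   1.6] [43.7 43.6] 44.5 z 0.0158
w1 blue 99 [ 0.5033 -0.0517] 1.98 0.135
w1 blue 252 [ 0.532 -0.133] 2.06 0.136
```

Request:
step_arm --targets '[[1,[1,1,-40],[0,0,0.02]],[1,[2,3,-80],[0,0,0.04]],[1,[2.5,4,-125],[0,0,0.047]],[1,[2.5,4,-125],[0,0,0.047]],[1,[2.5,4,-125],[0,0,0.047]]]'

```text
time: 1.85
ee_pos: [0.5015, 0.0948, 0.0753]
tcp_rot: [180.0, -0.1, -168.6]
wrist_force: [0.6, 0.0, 0.5]
opening: 0.0854
grasp_force: 0.0
```

```bash
python3 - <<'E'
from h import *
from workcell import bot
im,d,P=snap('w2')
o=bot.get_obs();print('tcp px',proj(o['ee_pos'],*P), 'grasp px',proj(o['ee_pos']+[0,0,.019],*P))
W=world(d,*P);g=im.astype(int).sum(2)
m=(W[...,2]>.02)&(W[...,2]<.045)&(W[...,0]<.535)&(W[...,0]>.47)&(abs(W[...,1]-.09)<.03)
p=W[m];print(len(p))
if len(p)>30: r=cv2.minAreaRect((p[:,:2]*1000).astype(np.float32));print(r,np.median(p[:,2]))
E
```

```text
1.85 q [10.7 -1.  -9.8 81.3  0.  -0.7] tcp [0.5015 0.0948 0.0753] [ 1.7999e+02 -5.0000e-02 -1.6855e+02] F [0.6 0.  0.5] open 0.0854 gf 0.0
tcp px [318.63902514 234.50184528] grasp px [318.27753419 248.23636484]
1301
((507.7900695800781, 94.62276458740234), (58.35022735595703, 13.819040298461914), 13.059236526489258) 0.03283974597914696
```

View pics/w2.png

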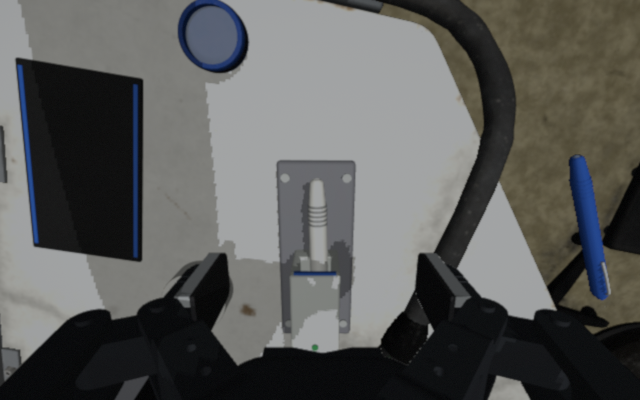

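Fingertip midline is at u≈323 and the penlight axis at u≈318, so the penlight sits about 3–4 mm to −y of the tool. I'll correct for that, descend and grip.

Request:
step_arm --targets '[[1,[2,-4,0],[0,0,-0.004]],[1,[2,-4,-30],[0,0,-0.004]],[1,[2,-4,-62],[0,0,-0.004]],[1,[2,-4,-62],[0,0,-0.004]]]'

```text
time: 2.3
ee_pos: [0.5029, 0.0897, 0.0108]
tcp_rot: [-180.0, -0.2, -168.8]
wrist_force: [-1.4, 0.0, 0.1]
opening: 0.0856
grasp_force: 0.0
```

Request:
step_arm --targets '[[0.4,[0,0,0],[0,0,0]],[0.3,[0,0,0],[0,0,0]],[0.25,[0,0,0],[0,0,0]],[0.25,[0,0,0],[0,0,0]],[0.25,[0,0,0],[0,0,0]],[0.25,[0,0,0],[0,0,0]]]' --force 40

```text
time: 2.9
ee_pos: [0.5042, 0.0902, 0.0128]
tcp_rot: [-180.0, 0.0, -168.8]
wrist_force: [-0.1, -0.0, 0.4]
opening: 0.0214
grasp_force: 0.0
```

```bash
python3 -c "from h import *;snap('w3')"
```

```text
2.9 q [ 10.1   0.4 -15.4  74.2  -0.   -1. ] tcp [0.5042 0.0902 0.0128] [-1.8000e+02  2.0000e-02 -1.6881e+02] F [-0.1 -0.   0.4] open 0.0214 gf 0.0
```

View pics/w3.png

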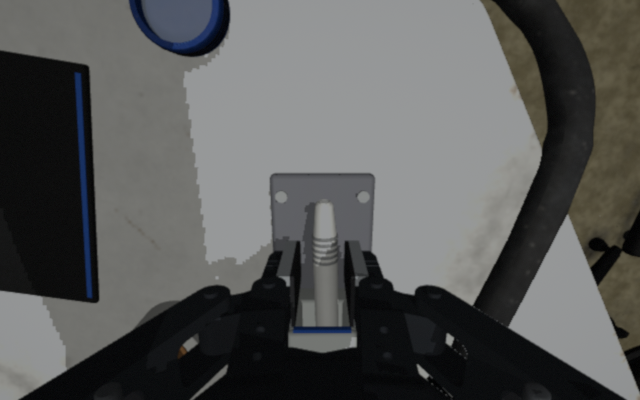

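The penlight (u≈325) is between the pads (300..346), so the fit is centred. I'll close and draw it out level along the dock's −x.

Request:
step_arm --targets '[[0.15,[0,0,0],[0,0,0]],[0.1,[0,0,0],[0,0,0]],[0,[0,0,0],[0,0,0]],[0,[0,0,0],[0,0,0]]]' --force 40

```text
time: 3.35
ee_pos: [0.5041, 0.0901, 0.0124]
tcp_rot: [-180.0, -0.0, -168.8]
wrist_force: [-1.2, -0.4, -0.8]
opening: 0.0
grasp_force: 0.0
```

Request:
step_arm --targets '[[0,[-10,-2,1],[0,0,0]],[0,[-22,-4.4,1],[0,0,0]],[0,[-36,-7,1],[0,0,0]],[0,[-50,-10,1],[0,0,0]],[0,[-64,-12.7,1],[0,0,0]],[0,[-78,-15.4,1],[0,0,0]],[0,[-88,-17.4,1],[0,0,0]],[0,[-88,-17.4,1],[0,0,0]]]'

```text
time: 4.15
ee_pos: [0.4149, 0.0725, 0.0136]
tcp_rot: [180.0, 0.0, -168.8]
wrist_force: [1.0, -0.7, -0.3]
opening: 0.0
grasp_force: 0.0
```

```bash
python3 -c "from h import *;snap('w4')"
```

```text
4.15 q [  9.9 -12.4 -27.   75.4   0.   -1.3] tcp [0.4149 0.0725 0.0136] [ 1.8000e+02  1.0000e-02 -1.6882e+02] F [ 1.  -0.7 -0.3] open 0.0 gf 0.0
```

View pics/w4.png

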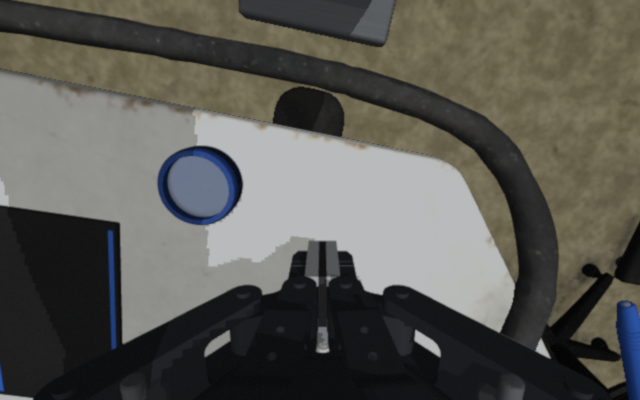

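The gripper shut to zero and missed the penlight. Something white shows behind the fingers at (322,340). I'll use depth numbers to find out what happened.

```bash
python3 - <<'E'
from h import *
im,d,P=snap('t5','top');W=world(d,*P)
print('top heights mm; v 205..262, u 284..316')
for v in range(205,264,3): print(v,*[int(1000*W[v,u,2]) for u in range(284,318,2)], '|',*[int(im[v,u].sum()) for u in range(288,306,3)])
f=np.load('w3.npz');P=(f['K'],f['R'],f['t']);W=world(f['d'],*P)
print('w3: depth heights')
for v in range(200,330,10): print(v,*[f"{1000*W[v,u,2]:.0f}" for u in range(285,365,5)])
print('col323',[(v,W[v,323].round(3).tolist()) for v in range(205,340,20)], 'padL',W[280,293],'padR',W[280,350])
f=np.load('w4.npz');P=(f['K'],f['R'],f['t']);W=world(f['d'],*P)
print('w4',[(v,W[v,322].round(3).tolist(),f['im'][v,322].tolist()) for v in range(235,360,12)])
E
```

```text
4.2 q [  9.9 -12.3 -26.9  75.4  -0.   -1.3] tcp [0.4158 0.0727 0.0137] [-1.8000e+02  5.0000e-02 -1.6882e+02] F [0.4 0.1 0.2] open -0.0001 gf 0.0
top heights mm; v 205..262, u 284..316
205 7 48 54 52 50 49 51 50 8 8 0 0 2 -1 0 0 -2 | 515 515 513 515 297 314
208 7 52 48 52 49 48 47 48 14 10 3 0 1 0 -3 0 0 | 510 516 510 510 311 300
211 5 5 47 51 49 49 51 50 6 4 9 1 0 -1 1 2 2 | 509 507 511 513 376 348
214 8 7 47 48 52 51 49 51 50 9 9 0 -1 0 2 -1 0 | 505 514 513 506 391 366
217 7 8 3 47 33 32 8 6 8 7 9 0 -3 0 3 4 -3 | 404 400 468 314 374 366
220 0 6 5 10 33 35 35 4 10 10 5 7 1 -2 -3 3 -5 | 369 371 509 320 372 368
223 1 6 2 11 4 38 31 6 8 6 10 7 0 0 0 1 0 | 370 378 507 365 344 366
226 0 10 7 8 6 33 35 7 8 6 11 7 2 0 -1 0 0 | 374 374 490 434 346 374
229 0 7 8 7 5 35 35 31 7 7 7 8 0 3 0 -3 0 | 369 379 391 423 292 336
232 -2 1 10 9 5 25 34 33 5 5 7 6 2 -1 0 2 0 | 373 373 361 439 296 295
235 -4 -3 7 5 7 9 33 35 6 9 8 10 7 -1 0 1 0 | 366 370 368 514 285 287
238 0 0 7 8 8 7 32 32 6 7 8 5 8 0 -2 -2 -1 | 373 386 372 494 297 288
241 1 2 5 6 5 5 10 7 7 6 0 -1 2 0 -1 0 0 | 405 350 368 315 268 290
24
[... 1321 characters left out ...]
]), (265, [0.514, 0.095, 0.033]), (285, [0.526, 0.097, 0.033]), (305, [0.538, 0.099, 0.034]), (325, [0.551, 0.102, 0.034])] padL [0.49826185 0.07981151 0.08082958] padR [0.49716499 0.10184092 0.07538082]
w4 [(235, [0.423, 0.076, -0.002], [184, 186, 187]), (247, [0.405, 0.072, 0.057], [16, 15, 17]), (259, [0.406, 0.073, 0.067], [18, 17, 18]), (271, [0.405, 0.072, 0.078], [17, 16, 17]), (283, [0.408, 0.073, 0.082], [48, 47, 49]), (295, [0.413, 0.074, 0.082], [30, 30, 31]), (307, [0.418, 0.075, 0.082], [30, 31, 32]), (319, [0.423, 0.076, 0.082], [30, 31, 32]), (331, [0.487, 0.089, 0.007], [117, 118, 123]), (343, [0.48, 0.087, 0.027], [106, 107, 104]), (355, [0.407, 0.073, 0.119], [13, 14, 17])]
```

```bash
python3 - <<'E'
from h import *
from scipy.spatial.transform import Rotation as Ro
T={'w1':([.5014,.0865,.1984],-171.48),'w2':([.5015,.0948,.0753],-168.55),'w3':([.5042,.0902,.0128],-168.81),'w4':([.4149,.0725,.0136],-168.82)}
for n,(t,y) in T.items():
    f=np.load(n+'.npz');W=world(f['d'],f['K'],f['R'],f['t']);d=f['d']
    L=(W-np.array(t))@Ro.from_euler('xyz',[180,0,y],degrees=True).as_matrix()  # tool frame
    m=(d>0)&(d<.25)&(abs(L[...,0])<.03)&(abs(L[...,1])<.06)&(L[...,2]>-.075)&(f['im'].sum(2)<260)
    q=L[m]*1000
    if n in('w2','w3'): q=q[(W[m][:,2]>.04)]
    o=np.argsort(-q[:,2])[:len(q)//20+5]
    print(n,len(q),'most forward z',np.percentile(q[:,2],[100,99,97,95]).round(1),'their x,y',q[o].mean(0).round(1),'cam in tool',((-f['R'].T@f['t']-np.array(t))@Ro.from_euler('xyz',[180,0,y],degrees=True).as_matrix()).round(3))
E
```

```text
w1 4239 most forward z [-43.1 -45.1 -46.7 -48. ] their x,y [ -0.9   5.7 -46.3] cam in tool [ 0.069  0.002 -0.173]
w2 4328 most forward z [-43.4 -45.  -46.6 -47.9] their x,y [ -1.    5.  -46.2] cam in tool [ 0.069  0.002 -0.173]
w3 3553 most forward z [-30.1 -33.1 -35.7 -37.3] their x,y [  3.9   2.2 -34.8] cam in tool [ 0.069  0.002 -0.173]
w4 3010 most forward z [ 9.2  4.7  0.5 -2.8] their x,y [ 22.1 -47.3   1.5] cam in tool [ 0.069  0.002 -0.173]
```

The penlight has not moved. Depth shows the finger ends about 30 mm short of the reported TCP, which matches the fingers passing above the penlight. I'll go back and grip roughly 30 mm lower, checking contact force on the way.

Request:
step_arm --targets '[[0.4,[0,0,25],[0,0,0]],[0.4,[0,0,40],[0,0,0]],[0.4,[40,8,40],[0,0,0]],[0.4,[88,17.4,40],[0,0,0]],[0.4,[88,17.4,40],[0,0,0]],[0.4,[88,17.4,10],[0,0,0]],[0.4,[88,17.4,-10],[0,0,0]],[0.4,[88,17.4,-10],[0,0,0]]]'

```text
time: 5.05
ee_pos: [0.5024, 0.0899, 0.0008]
tcp_rot: [180.0, -0.3, -168.8]
wrist_force: [0.6, -0.7, 0.5]
opening: 0.0343
grasp_force: 0.0
```

Request:
step_arm --targets '[[0.4,[0,0,-8],[0,0,0]],[0.4,[0,0,-17],[0,0,0]],[0.4,[0,0,-17],[0,0,0]],[0.4,[0,0,-17],[0,0,0]]]'

```text
time: 5.45
ee_pos: [0.5043, 0.0902, -0.0131]
tcp_rot: [-180.0, 0.0, -168.8]
wrist_force: [0.3, 0.5, 0.2]
opening: 0.0342
grasp_force: 0.0
```

```bash
python3 - <<'E'
from h import *
im,d,P=snap('w6');W=world(d,*P)
for v in range(190,340,10): print(v,*[f"{1000*W[v,u,2]:.0f}" for u in range(270,380,5)])
E
```

```text
5.45 q [ 10.1   1.2 -17.5  71.3  -0.   -1. ] tcp [ 0.5043  0.0902 -0.0131] [-1.8000e+02  3.0000e-02 -1.6882e+02] F [0.3 0.5 0.2] open 0.0342 gf 0.0
190 6 7 6 7 6 6 6 6 7 8 7 7 7 7 7 8 6 7 7 6 6 7
200 8 8 6 8 7 6 6 7 7 7 8 7 7 6 6 7 7 6 7 6 7 7
210 9 8 9 7 8 6 6 7 7 7 6 6 7 7 6 7 7 6 7 8 9 9
220 7 5 7 7 7 6 6 6 7 29 31 32 31 7 6 7 8 7 8 7 7 7
230 7 6 7 7 6 8 8 6 6 31 34 32 32 30 6 7 7 7 7 7 7 6
240 7 7 6 7 7 8 6 7 6 32 33 32 33 31 7 6 7 8 7 7 7 6
250 32 33 33 28 7 7 7 7 6 31 32 34 33 31 6 7 7 6 28 32 33 32
260 42 41 42 29 8 7 7 7 7 32 33 32 34 33 7 7 6 6 29 42 43 42
270 51 50 46 30 7 7 8 7 8 34 33 35 34 33 30 7 6 6 30 46 52 51
280 55 56 46 32 7 7 7 6 7 32 34 34 34 33 29 7 6 6 32 47 56 56
290 59 55 47 33 7 7 7 8 6 32 34 35 34 33 29 7 6 7 33 48 56 59
300 62 56 49 6 7 6 7 7 7 33 33 34 34 33 30 6 6 7 7 49 55 62
310 85 56 50 7 7 6 6 7 7 32 32 35 34 33 29 7 7 6 7 50 56 84
320 89 56 52 7 11 13 14 13 15 32 33 35 35 33 30 14 14 7 7 52 56 89
330 92 6 6 6 22 22 21 19 21 33 33 34 35 34 30 21 21 21 7 6 7 93
```

Request:
step_arm --targets '[[0.3,[0,0,-5],[0,0,0]],[0.2,[0,0,-5],[0,0,0]],[0,[0,0,-5],[0,0,0]],[0,[0,0,-5],[0,0,0]],[0,[0,0,-5],[0,0,0]],[0,[0,0,-5],[0,0,0]]]' --force 40

```text
time: 6.1
ee_pos: [0.5041, 0.0902, -0.0185]
tcp_rot: [-180.0, -0.0, -168.8]
wrist_force: [-0.1, -0.2, 0.2]
opening: 0.0128
grasp_force: 41.1
```

Request:
step_arm --targets '[[0,[-8,-1.6,0.5],[0,0,0]],[0,[-20,-4,1],[0,0,0]],[0,[-34,-6.7,1],[0,0,0]],[0,[-48,-9.5,1],[0,0,0]],[0,[-62,-12.3,1],[0,0,0]],[0,[-76,-15,1],[0,0,0]],[0,[-88,-17.4,1],[0,0,0]],[0,[-88,-17.4,1],[0,0,0]]]' --force 50

```text
time: 6.9
ee_pos: [0.4144, 0.0724, -0.0175]
tcp_rot: [-180.0, -0.0, -168.8]
wrist_force: [0.6, -0.3, -1.2]
opening: 0.0126
grasp_force: 51.6
```

```bash
python3 - <<'E'
from h import *
im,d,P=snap('t7','top');W=world(d,*P)
for v in range(205,254,4): print(v,*[int(1000*W[v,u,2]) for u in range(284,318,2)])
im,d,P=snap('w7');W=world(d,*P)
for v in range(190,350,8): print(v,*[f"{1000*W[v,u,2]:.0f}" for u in range(305,345,4)])
E
```

```text
6.9 q [  9.9 -11.4 -29.7  71.8  -0.   -1.3] tcp [ 0.4144  0.0724 -0.0175] [-1.8000e+02 -2.0000e-02 -1.6882e+02] F [ 0.6 -0.3 -1.2] open 0.0126 gf 51.6
205 9 48 51 50 49 52 49 50 7 5 1 0 0 0 0 0 -1
209 8 52 52 53 47 51 51 48 8 8 7 0 3 1 1 -2 -2
213 7 7 50 48 52 51 54 46 34 6 6 0 0 -1 0 -2 -1
217 8 8 10 50 8 24 9 7 3 6 8 0 -1 0 4 -1 0
221 1 4 8 7 6 24 23 10 7 8 7 7 0 -1 2 0 -3
225 1 7 11 7 11 7 39 7 8 9 7 5 0 -3 -2 -2 -2
229 0 3 7 6 5 34 37 36 7 6 9 8 -1 -1 0 -3 0
233 1 0 5 8 7 8 38 32 5 9 8 5 4 1 -4 0 -3
237 -1 -3 2 1069 4 4 34 34 29 7 8 7 10 0 -3 -1 0
241 0 2 7 9 7 7 34 37 35 3 0 -1 -1 0 0 0 1
245 0 1 -3 1 -1 1 0 32 36 -1 2 -1 2 0 1 -3 -2
249 3 -1 -1 -1 1 0 0 34 33 32 -1 -2 0 2 0 -1 2
253 1 307 316 319 323 323 326 324 326 325 327 324 321 316 314 314 307
6.95 q [  9.9 -11.3 -29.6  71.7  -0.   -1.3] tcp [ 0.4155  0.0726 -0.0173] [-1.8000e+02  4.0000e-02 -1.6882e+02] F [-0.3 -0.3 -0.5] open 0.0126 gf 51.6
190 -1 -2 -2 -1 -2 -1 -1 -1 -1 -0
198 -1 -0 -0 -0 -1 -1 -1 -1 -0 -1
206 -0 -1 -1 -2 -1 -0 -0 -1 -2 -2
214 -2 -2 -1 -2 -1 -2 -1 -1 -1 -1
222 -1 -1 -1 29 30 30 29 -1 -2 -2
230 -1 -0 32 33 34 34 32 32 -2 -2
238 -1 -1 33 34 36 34 33 32 -2 -2
246 24 20 33 34 34 33 34 32 23 24
254 31 29 32 33 34 35 35 33 31 31
262 39 31 34 34 35 35 34 33 33 38
270 47 32 34 36 36 35 36 32 33 46
278 51 32 34 36 37 36 36 34 34 50
286 50 156 34 35 36 36 34 34 36 50
294 50 32 34 36 36 35 35 34 35 51
302 50 33 34 35 34 35 35 34 37 51
310 51 32 35 35 35 36 35 35 31 50
318 50 33 34 35 36 36 35 34 30 50
326 -1 32 33 35 36 36 35 34 29 -1
334 -1 31 34 35 35 36 36 35 -1 -2
342 6 30 34 35 36 35 35 33 6 6
```

Request:
step_arm --targets '[[0,[0,0,35],[0,0,0]],[0,[0,0,65],[0,0,0]],[0,[0,-6,68],[0,0,-0.13]],[0,[5,-15,68],[0,0,-0.26]],[0,[10,-25,68],[0,0,-0.4]],[0,[15,-35,68],[0,0,-0.54]],[0,[20,-45,68],[0,0,-0.68]],[0,[25,-55,68],[0,0,-0.82]]]'

```text
time: 7.8
ee_pos: [0.4418, 0.0174, 0.0505]
tcp_rot: [180.0, 0.0, 143.9]
wrist_force: [-1.0, 0.5, -0.7]
opening: 0.0125
grasp_force: 51.7
```

Request:
step_arm --targets '[[0,[7,-7,0],[0,0,-0.14]],[0,[14,-14,0],[0,0,-0.28]],[0,[21,-21,0],[0,0,-0.42]],[0,[28,-28,0],[0,0,-0.56]],[0,[35,-35,0],[0,0,-0.7]],[0,[42,-42,0],[0,0,-0.84]],[0,[49,-49,0],[0,0,-0.98]],[0,[56,-56,0],[0,0,-1.12]]]'

```text
time: 8.6
ee_pos: [0.4978, -0.0386, 0.0503]
tcp_rot: [-180.0, 0.0, 79.7]
wrist_force: [0.4, -0.5, -0.3]
opening: 0.0128
grasp_force: 51.7
```

Request:
step_arm --targets '[[0,[7,-7,0],[0,0,-0.14]],[0,[14,-14,0],[0,0,-0.28]],[0,[21,-21,0],[0,0,-0.42]],[0,[28,-28,0],[0,0,-0.56]],[0,[35,-35,0],[0,0,-0.7]],[0,[42,-42,0],[0,0,-0.84]],[0,[49,-49,0],[0,0,-0.98]],[0,[56,-56,0],[0,0,-1.12]]]'

```text
time: 9.4
ee_pos: [0.5538, -0.0946, 0.0502]
tcp_rot: [-180.0, 0.0, 15.5]
wrist_force: [0.1, -0.1, -1.6]
opening: 0.0124
grasp_force: 51.7
```

Request:
step_arm --targets '[[0,[2,-1,0],[0,0,-0.12]],[0,[3.6,-1,0],[0,0,-0.24]],[0,[3.6,-1,0],[0,0,-0.242]],[0,[3.6,-1,0],[0,0,-0.242]],[0,[3.6,-1,0],[0,0,-0.242]]]'

```text
time: 9.9
ee_pos: [0.5568, -0.0952, 0.0504]
tcp_rot: [-180.0, 0.0, 2.2]
wrist_force: [0.0, -1.1, -0.3]
opening: 0.0125
grasp_force: 51.7
```

```bash
python3 - <<'E'
from h import *
im,d,P=snap('w8')
E
```

```text
9.9 q [ -9.7   6.7  -4.5  78.8   0.  168.1] tcp [ 0.5568 -0.0952  0.0504] [-180.      0.      2.15] F [ 0.  -1.1 -0.3] open 0.0125 gf 51.7
```

View pics/w8.png

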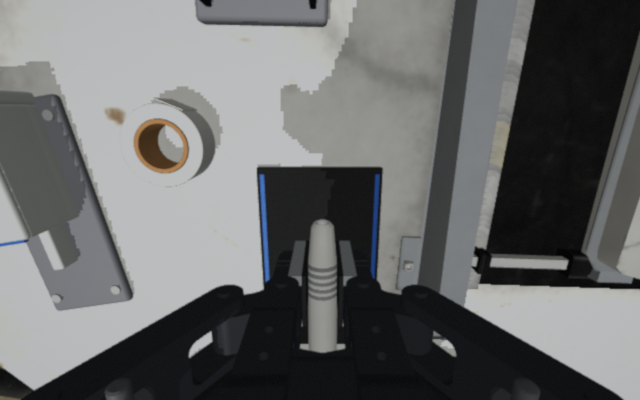

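The penlight is held centred over the mat, nose at (322,222) and mat edge at v=168, pointing +x. I'll lower it towards the mat.

Request:
step_arm --targets '[[0,[-1,0,-35],[0,0,0]],[0,[-2,0,-60],[0,0,0]],[0,[-2,0,-76],[0,0,0]],[0,[-2,0,-80],[0,0,0]],[0,[-2,0,-80],[0,0,0]],[0,[-2,0,-80],[0,0,0]]]'

```text
time: 10.55
ee_pos: [0.554, -0.0951, -0.0274]
tcp_rot: [-180.0, 0.0, 2.1]
wrist_force: [-11.9, 1.7, 19.2]
opening: 0.0125
grasp_force: 63.4
```

Request:
step_arm --targets '[[0,[0,0,-1],[0,0,0]],[0,[0,0,-2],[0,0,0]],[0,[0,0,-3],[0,0,0]],[0,[0,0,-3],[0,0,0]]]'

```text
time: 10.95
ee_pos: [0.5541, -0.0951, -0.0275]
tcp_rot: [180.0, -0.1, 2.1]
wrist_force: [-23.7, 4.7, 44.1]
opening: 0.0127
grasp_force: 77.4
```

```bash
cat >> h.py <<'E'
def penview(tag,vs=range(206,350,9)):
    im,d,P=snap(tag);W=world(d,*P);g=im.astype(int).sum(2)
    for v in vs: print(v,*[f"{1000*W[v,u,2]:.0f}" for u in range(298,350,4)])
    return im,d,P,W
E
python3 -c "
from h import *
penview('w9')"
```

```text
10.95 q [ -9.7   8.4 -11.4  70.1  -0.  168.2] tcp [ 0.5541 -0.0951 -0.0275] [ 1.7998e+02 -5.0000e-02  2.0800e+00] F [-23.7   4.7  44.1] open 0.0127 gf 77.4
206 3 1 2 3 4 2 2 4 4 3 2 3 4
215 4 3 3 3 3 3 3 2 146 3 3 3 3
224 3 3 4 3 21 21 21 22 21 3 3 3 3
233 2 3 3 146 21 22 24 24 22 20 3 2 3
242 10 10 10 19 23 23 24 24 24 21 10 9 10
251 19 19 19 21 24 24 23 25 24 146 19 19 19
260 28 29 27 23 23 24 23 25 24 22 28 27 28
269 35 36 35 23 25 25 26 25 25 23 31 146 35
278 40 40 39 22 26 24 25 26 25 23 32 40 41
287 49 39 39 22 25 27 25 25 24 23 32 40 47
296 55 40 41 22 25 24 25 25 25 24 33 41 49
305 55 40 40 23 23 26 26 26 24 24 35 40 50
314 50 42 40 23 24 25 26 25 25 23 35 40 51
323 50 40 40 22 25 26 25 25 25 23 3 40 50
332 51 4 3 22 24 24 26 24 25 22 3 2 50
341 52 3 3 22 24 25 26 25 24 23 3 4 53
```

The finger tips reach the mat while the penlight is still about 7.5 mm above it, because I gripped it too deep. Dropping it is not acceptable, so I'll retrace the path, rest it on the dock's tongue and regrip 9 mm higher.

Request:
step_arm --targets '[[0,[0,0,40],[0,0,0]],[0,[2,0,83],[0,0,0]],[0,[0,1,83],[0,0,0.12]],[0,[-1.6,1,83],[0,0,0.242]],[0,[-8.6,8,83],[0,0,0.38]],[0,[-15.6,15,83],[0,0,0.52]],[0,[-22.6,22,83],[0,0,0.66]],[0,[-29.6,29,83],[0,0,0.8]]]'

```text
time: 11.8
ee_pos: [0.5248, -0.0659, 0.0506]
tcp_rot: [180.0, -0.0, 48.2]
wrist_force: [-0.8, 0.0, -0.1]
opening: 0.0125
grasp_force: 51.7
```

Request:
step_arm --targets '[[0,[-7,7,0],[0,0,0.14]],[0,[-14,14,0],[0,0,0.28]],[0,[-21,21,0],[0,0,0.42]],[0,[-28,28,0],[0,0,0.56]],[0,[-35,35,0],[0,0,0.7]],[0,[-42,42,0],[0,0,0.84]],[0,[-49,49,0],[0,0,0.98]],[0,[-56,56,0],[0,0,1.12]]]'

```text
time: 12.6
ee_pos: [0.4689, -0.0099, 0.0507]
tcp_rot: [180.0, 0.0, 112.4]
wrist_force: [-1.3, -0.0, -1.2]
opening: 0.0122
grasp_force: 51.7
```

Request:
step_arm --targets '[[0,[-7,7,0],[0,0,0.14]],[0,[-14,14,0],[0,0,0.28]],[0,[-21,21,0],[0,0,0.42]],[0,[-28,28,0],[0,0,0.562]],[0,[-33,38,0],[0,0,0.702]],[0,[-38,48,0],[0,0,0.842]],[0,[-43,58,0],[0,0,0.982]],[0,[-48,68,0],[0,0,1.122]]]'

```text
time: 13.4
ee_pos: [0.4209, 0.0582, 0.0507]
tcp_rot: [180.0, 0.0, 176.7]
wrist_force: [-0.7, -0.2, 0.4]
opening: 0.0121
grasp_force: 51.7
```

Request:
step_arm --targets '[[0,[-5,9,0],[0,0,0.13]],[0,[-5,15,0],[0,0,0.26]],[0,[-5,15,-30],[0,0,0.26]],[0,[-5,15,-55],[0,0,0.26]],[0,[-5,15,-66],[0,0,0.26]],[0,[-5,15,-66],[0,0,0.26]],[0,[-5,15,-66],[0,0,0.26]]]'

```text
time: 14.1
ee_pos: [0.4166, 0.0728, -0.0146]
tcp_rot: [180.0, 0.0, -168.8]
wrist_force: [-0.2, 0.4, -0.2]
opening: 0.0125
grasp_force: 51.7
```

```bash
python3 -c "
from h import *
penview('w10',range(215,345,20))"
```

```text
14.1 q [  9.9 -11.3 -29.2  72.    0.   -1.3] tcp [ 0.4166  0.0728 -0.0146] [ 1.800e+02  5.000e-02 -1.688e+02] F [-0.2  0.4 -0.2] open 0.0125 gf 51.7
215 -1 -1 -1 -1 -2 -1 -1 -2 -2 -1 -1 -2 -2
235 -2 -1 -1 -1 35 36 36 37 35 34 -1 -1 -1
255 37 36 37 34 37 37 37 37 36 34 35 36 36
275 53 53 51 36 38 38 38 38 38 38 45 54 52
295 68 53 55 36 37 39 40 39 37 35 46 53 62
315 63 54 53 35 38 38 37 38 38 36 48 53 62
335 62 4 5 35 37 37 38 38 38 36 4 5 63
```

Request:
step_arm --targets '[[0,[12,2.4,0],[0,0,0]],[0,[26,5.1,0],[0,0,0]],[0,[40,7.9,0],[0,0,0]],[0,[54,10.7,0],[0,0,0]],[0,[68,13.4,0],[0,0,0]],[0,[75,14.8,0],[0,0,0]],[0,[75,14.8,-1.5],[0,0,0]],[0,[75,14.8,-3],[0,0,0]]]'

```text
time: 14.95
ee_pos: [0.4909, 0.0875, -0.0183]
tcp_rot: [-180.0, -0.0, -168.8]
wrist_force: [-1.2, 0.1, -0.6]
opening: 0.012
grasp_force: 51.7
```

Request:
step_arm --targets '[[0,[0,0,-0.5],[0,0,0]],[0.2,[0,0,-0.5],[0,0,0]],[0.3,[0,0,-0.5],[0,0,0]],[0.3,[0,0,-0.5],[0,0,0]],[0.3,[0,0,5],[0,0,0]],[0.3,[0,0,9],[0,0,0]],[0.3,[0,0,9],[0,0,0]]]' --force 40

```text
time: 15.65
ee_pos: [0.4917, 0.0877, -0.0086]
tcp_rot: [180.0, 0.1, -168.8]
wrist_force: [0.7, -0.1, 0.5]
opening: 0.0257
grasp_force: 0.0
```

```bash
python3 -c "
from h import *
penview('w11',range(205,345,10))"
```

```text
15.65 q [ 10.1  -0.7 -18.9  71.7   0.   -1.1] tcp [ 0.4917  0.0877 -0.0086] [ 1.8000e+02  8.0000e-02 -1.6882e+02] F [ 0.7 -0.1  0.5] open 0.0257 gf 0.0
205 6 3 4 4 4 3 5 4 3 3 4 5 4
215 6 165 7 7 29 31 31 31 29 6 7 7 7
225 7 8 7 7 32 33 33 32 31 8 7 7 7
235 8 7 6 7 32 32 33 32 32 28 7 6 7
245 7 7 7 29 33 32 33 32 32 31 7 7 7
255 6 6 6 31 34 34 34 34 33 32 7 7 7
265 6 7 7 31 32 34 35 34 34 32 7 7 7
275 8 7 7 31 33 34 34 34 34 31 6 6 6
285 8 7 6 30 32 34 35 35 33 31 6 6 7
295 5 6 7 30 34 34 34 34 33 33 7 6 6
305 8 7 8 30 33 34 34 33 33 32 7 7 7
315 7 7 7 30 33 34 34 34 33 31 7 7 7
325 6 7 7 30 33 34 35 35 34 31 8 6 7
335 15 14 15 30 32 34 35 165 34 31 15 13 14
```

Request:
step_arm --targets '[[0.2,[0,0,1],[0,0,0]],[0,[0,0,1],[0,0,0]],[0,[0,0,1],[0,0,0]],[0,[0,0,1],[0,0,0]],[0,[0,0,1],[0,0,0]]]' --force 50

```text
time: 16.2
ee_pos: [0.4911, 0.0876, -0.0084]
tcp_rot: [180.0, 0.0, -168.8]
wrist_force: [-2.1, -0.5, 4.9]
opening: 0.0118
grasp_force: 52.4
```

Request:
step_arm --targets '[[0,[-6,-1.2,0.5],[0,0,0]],[0,[-18,-3.6,1],[0,0,0]],[0,[-32,-6.3,1],[0,0,0]],[0,[-46,-9.1,1],[0,0,0]],[0,[-60,-11.8,1],[0,0,0]],[0,[-70,-13.8,1],[0,0,0]],[0,[-77,-15.2,1],[0,0,0]],[0,[-77,-15.2,1],[0,0,0]]]'

```text
time: 17.0
ee_pos: [0.4134, 0.0722, -0.0075]
tcp_rot: [180.0, 0.0, -168.8]
wrist_force: [0.4, -0.3, -0.6]
opening: 0.0119
grasp_force: 51.9
```

```bash
python3 -c "
from h import *
penview('w12',range(205,345,12))"
```

```text
17.0 q [  9.9 -12.  -29.   73.    0.   -1.3] tcp [ 0.4134  0.0722 -0.0075] [ 180.      0.   -168.82] F [ 0.4 -0.3 -0.6] open 0.0119 gf 51.9
205 -2 -2 -1 -0 -2 -1 -1 -2 -1 -1 -1 -2 -2
217 -2 -1 -1 -1 29 32 31 31 30 -1 -1 -1 -2
229 -0 -0 -1 -0 31 34 34 33 32 29 -1 -2 -2
241 28 29 29 29 32 34 34 33 33 31 29 27 29
253 40 41 42 31 33 34 35 34 33 31 41 42 42
265 52 53 52 32 35 35 35 35 35 33 53 53 51
277 60 60 60 32 34 35 35 35 34 32 56 61 60
289 72 62 60 31 34 35 34 35 34 33 57 60 72
301 79 63 61 31 34 34 35 35 34 32 58 59 74
313 80 64 61 30 33 34 35 35 33 31 60 61 70
325 70 66 61 30 33 35 35 35 35 32 59 60 71
337 71 7 7 31 34 34 35 35 35 31 6 6 71
```

Request:
step_arm --targets '[[0,[0,0,30],[0,0,0]],[0,[0,0,56],[0,0,0]],[0,[0,-6,58],[0,0,-0.13]],[0,[5,-15,58],[0,0,-0.26]],[0,[10,-25,58],[0,0,-0.4]],[0,[15,-35,58],[0,0,-0.54]],[0,[20,-45,58],[0,0,-0.68]],[0,[25,-55,58],[0,0,-0.82]]]'

```text
time: 17.85
ee_pos: [0.4398, 0.017, 0.0504]
tcp_rot: [180.0, 0.0, 143.9]
wrist_force: [0.5, -0.6, -0.6]
opening: 0.0124
grasp_force: 51.9
```

Request:
step_arm --targets '[[0,[7,-7,0],[0,0,-0.14]],[0,[14,-14,0],[0,0,-0.28]],[0,[21,-21,0],[0,0,-0.42]],[0,[28,-28,0],[0,0,-0.56]],[0,[35,-35,0],[0,0,-0.7]],[0,[42,-42,0],[0,0,-0.84]],[0,[49,-49,0],[0,0,-0.98]],[0,[56,-56,0],[0,0,-1.12]]]'

```text
time: 18.65
ee_pos: [0.4959, -0.039, 0.0503]
tcp_rot: [180.0, -0.0, 79.7]
wrist_force: [0.3, 0.4, -0.6]
opening: 0.0123
grasp_force: 51.9
```

Request:
step_arm --targets '[[0,[7,-7,0],[0,0,-0.14]],[0,[14,-14,0],[0,0,-0.28]],[0,[21,-21,0],[0,0,-0.42]],[0,[28,-28,0],[0,0,-0.56]],[0,[35,-35,0],[0,0,-0.7]],[0,[42,-42,0],[0,0,-0.84]],[0,[49,-49,0],[0,0,-0.98]],[0,[56,-56,0],[0,0,-1.12]]]'

```text
time: 19.45
ee_pos: [0.5519, -0.095, 0.0502]
tcp_rot: [-180.0, 0.0, 15.5]
wrist_force: [-0.2, 0.7, -0.3]
opening: 0.012
grasp_force: 51.9
```

Request:
step_arm --targets '[[0,[2,-1,0],[0,0,-0.12]],[0,[3.6,-1,0],[0,0,-0.242]],[0,[3.6,-1,-30],[0,0,-0.242]],[0,[3.6,-1,-56],[0,0,-0.242]],[0,[3.6,-1,-68],[0,0,-0.242]],[0,[3.6,-1,-72],[0,0,-0.242]],[0,[3.6,-1,-72],[0,0,-0.242]],[0,[3.6,-1,-72],[0,0,-0.242]]]'

```text
time: 20.25
ee_pos: [0.5556, -0.0958, -0.0203]
tcp_rot: [180.0, -0.1, 2.0]
wrist_force: [-0.2, -0.3, -0.2]
opening: 0.012
grasp_force: 51.9
```

```bash
python3 -c "
from h import *
penview('w13',range(205,345,12))"
```

```text
20.25 q [ -9.8   8.3 -10.7  70.9  -0.  168.2] tcp [ 0.5556 -0.0958 -0.0203] [ 1.7998e+02 -1.0000e-01  2.0000e+00] F [-0.2 -0.3 -0.2] open 0.012 gf 51.9
205 2 3 3 3 3 3 3 3 4 2 3 3 3
217 3 3 3 2 18 19 19 20 17 3 3 3 3
229 2 3 2 2 18 20 21 20 20 16 2 3 3
241 15 15 16 16 20 21 21 21 19 18 15 16 15
253 28 28 28 19 21 21 21 21 19 19 29 27 28
265 41 38 39 18 21 21 22 23 22 20 39 38 39
277 48 48 46 19 22 22 22 22 22 20 42 47 48
289 58 50 47 19 20 22 22 21 22 19 45 46 59
301 65 50 47 18 21 22 22 22 22 19 46 48 59
313 65 51 47 18 20 22 22 22 21 19 47 47 58
325 58 53 47 17 20 23 21 22 21 19 47 48 58
337 59 2 3 18 20 22 22 21 21 19 3 3 58
```

Request:
step_arm --targets '[[0,[0,0,-2],[0,0,0]],[0,[0,0,-4],[0,0,0]],[0,[0,0,-4],[0,0,0]],[0,[0,0,-4],[0,0,0]]]'

```text
time: 20.7
ee_pos: [0.5547, -0.0956, -0.0255]
tcp_rot: [-180.0, -0.0, 2.0]
wrist_force: [1.3, 0.4, 0.2]
opening: 0.0121
grasp_force: 51.9
```

Request:
step_arm --targets '[[0,[0,0,-0.7],[0,0,0]],[0,[0,0,-0.7],[0,0,0]]]'

```text
time: 20.9
ee_pos: [0.5548, -0.0957, -0.0261]
tcp_rot: [180.0, -0.0, 2.0]
wrist_force: [0.0, 0.9, -0.4]
opening: 0.0121
grasp_force: 52.0
```

```bash
python3 -c "
from h import *
penview('w14',range(205,345,24))"
```

```text
20.9 q [ -9.8   8.5 -11.1  70.3  -0.  168.2] tcp [ 0.5548 -0.0957 -0.0261] [ 1.8e+02 -1.0e-02  2.0e+00] F [ 0.   0.9 -0.4] open 0.0121 gf 52.0
205 2 3 3 3 3 3 2 3 3 4 3 3 2
229 4 4 2 3 13 15 15 14 14 10 2 3 3
253 22 23 23 12 15 15 16 15 15 14 21 23 22
277 41 41 42 13 14 16 16 16 15 14 37 41 41
301 59 44 42 11 16 16 18 16 14 13 40 43 55
325 51 47 42 12 15 15 18 16 15 13 42 41 52
```

Request:
step_arm --targets '[[0,[0,0,-0.6],[0,0,0]],[0,[0,0,-0.6],[0,0,0]]]'

```text
time: 21.15
ee_pos: [0.5548, -0.0956, -0.0262]
tcp_rot: [180.0, -0.0, 2.0]
wrist_force: [-1.8, 0.4, 4.8]
opening: 0.0118
grasp_force: 52.6
```

Request:
step_arm --targets '[[0.16,[0,0,0],[0,0,0]],[0.2,[0,0,0],[0,0,0]],[0.35,[0,0,0],[0,0,0]],[0.5,[0,0,0],[0,0,0]],[0.5,[0,0,30],[0,0,0]],[0.5,[0,0,70],[0,0,0]],[0.5,[0,0,120],[0,0,0]],[0.5,[0,0,120],[0,0,0]]]'

```text
time: 21.95
ee_pos: [0.5578, -0.0962, 0.1004]
tcp_rot: [179.9, -0.6, 2.0]
wrist_force: [0.8, -0.7, 0.1]
opening: 0.0425
grasp_force: 0.0
```

Request:
step_arm --targets '[[0.5,[-10,0,0],[0,0,0]],[0.5,[-10,0,30],[0,0,0]],[0.5,[-10,0,50],[0,0,0]],[0.5,[-10,0,50],[0,0,0]]]'

```text
time: 22.35
ee_pos: [0.5447, -0.0958, 0.1446]
tcp_rot: [180.0, -0.1, 2.0]
wrist_force: [0.6, -0.6, -0.1]
opening: 0.0425
grasp_force: 0.0
```

```bash
python3 - <<'E'
from h import *
snap('w15')
E
```

```text
22.35 q [-10.    4.5   3.5  88.9  -0.  168. ] tcp [ 0.5447 -0.0958  0.1446] [ 1.7998e+02 -1.1000e-01  1.9900e+00] F [ 0.6 -0.6 -0.1] open 0.0425 gf 0.0
```

View pics/w15.png

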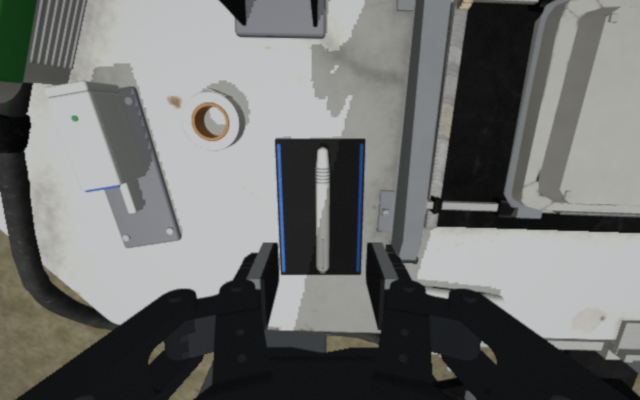

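The penlight lies along the mat from nose (323,150) to tail (321,270), and the finger midline is at u≈322. The meter's grey foot front edge is at v≈36, u 238–326. Next I'll measure the meter and the penlight.

```bash
python3 - <<'E'
from h import *
def fit(n,lo,hi,b,P=None):
    f=np.load(n+'.npz');P=(f['K'],f['R'],f['t']);W=world(f['d'],*P)
    m=(f['d']>0)&(W[...,2]>lo)&(W[...,2]<hi)&(W[...,0]>b[0])&(W[...,0]<b[1])&(W[...,1]>b[2])&(W[...,1]<b[3])
    p=W[m]
    if len(p)<30: print(n,'few',len(p));return
    r=cv2.minAreaRect((p[:,:2]*1000).astype(np.float32))
    # edge lines: per x-bin min/max y
    bins=np.arange(b[0],b[1],.006);E=[]
    for a in bins:
        q=p[(p[:,0]>=a)&(p[:,0]<a+.006)]
        if len(q)>5: E.append([a+.003,q[:,1].min(),q[:,1].max()])
    E=np.array(E);
    s=[np.degrees(np.arctan(np.polyfit(E[2:-2,0],E[2:-2,k],1)[0])).round(2) for k in(1,2)] if len(E)>6 else None
    print(n,len(p),np.round(r[0],1),np.round(r[1],1),round(r[2],2),'edge angles',s,'x',p[:,0].min().round(4),p[:,0].max().round(4),'zmed',np.median(p[:,2]).round(4))
    if len(E): print('  mid y at x:',[(e[0].round(3),((e[1]+e[2])/2).round(4),(e[2]-e[1]).round(3)) for e in E[::3]])
for n in('top0','t5','t7'):
    fit(n,.086,.101,(.66,.775,-.11,.02)); fit(n,.11,.126,(.74,.85,-.13,.05)); 
    fit(n,.008,.017,(.62,.69,-.11,.02))
fit('w15',.006,.016,(.63,.70,-.11,.02)); fit('w8',.006,.016,(.63,.70,-.11,.02)); fit('w15',.009,.024,(.42,.62,-.12,-.06)); fit('w15',-.003,.006,(.40,.62,-.16,-.04))
E
```

```text
top0 845 [729.4 -50.4] [91. 88.] 0.14 edge angles [np.float64(0.7), np.float64(0.94)] x 0.6838 0.775 zmed 0.093
  mid y at x: [(np.float64(0.687), np.float64(-0.0535), np.float64(0.064)), (np.float64(0.705), np.float64(-0.053), np.float64(0.064)), (np.float64(0.723), np.float64(-0.053), np.float64(0.064)), (np.float64(0.741), np.float64(-0.0526), np.float64(0.064)), (np.float64(0.759), np.float64(-0.0522), np.float64(0.064)), (np.float64(0.777), np.float64(-0.0502), np.float64(0.088))]
top0 980 [808.5 -29.8] [147.5  71.7] 85.61 edge angles [np.float64(1.2), np.float64(46.57)] x 0.774 0.8493 zmed 0.1183
  mid y at x: [(np.float64(0.773), np.float64(-0.0535), np.float64(0.091)), (np.float64(0.791), np.float64(-0.0521), np.float64(0.1)), (np.float64(0.809), np.float64(-0.0515), np.float64(0.099)), (np.float64(0.827), np.float64(-0.0288), np.float64(0.144))]
top0 109 [674.5 -34. ] [ 41.6 114.7] 26.12 edge angles None x 0.6306 0.69 zmed 0.0122
  mid y at x: [(np.float64(0.677), np.float64(-0.0544), np.float64(0.075))]
t5 843 [729.9 -46.4] [90.6 78. ] 1.03 edge angles [np.float64(0.68), np
[... 3265 characters left out ...]
oat64(-0.0991), np.float64(0.103)), (np.float64(0.439), np.float64(-0.0979), np.float64(0.096)), (np.float64(0.457), np.float64(-0.0971), np.float64(0.097)), (np.float64(0.475), np.float64(-0.0923), np.float64(0.104)), (np.float64(0.493), np.float64(-0.0998), np.float64(0.119)), (np.float64(0.511), np.float64(-0.1002), np.float64(0.119)), (np.float64(0.529), np.float64(-0.1002), np.float64(0.119)), (np.float64(0.547), np.float64(-0.0999), np.float64(0.12)), (np.float64(0.565), np.float64(-0.0999), np.float64(0.12)), (np.float64(0.583), np.float64(-0.1), np.float64(0.119)), (np.float64(0.601), np.float64(-0.1002), np.float64(0.12)), (np.float64(0.619), np.float64(-0.0999), np.float64(0.119))]
```

Request:
step_arm --targets '[[0.4,[-30,-1.3,-30],[0,0,0.002]],[0.4,[-62.5,-2.6,-60],[0,0,0.004]],[0.4,[-62.5,-2.6,-100],[0,0,0.004]],[0.4,[-62.5,-2.6,-135],[0,0,0.004]],[0.4,[-62.5,-2.6,-160],[0,0,0.004]],[0.4,[-62.5,-2.6,-168],[0,0,0.004]],[0.4,[-62.5,-2.6,-169.5],[0,0,0.004]],[0.4,[-62.5,-2.6,-169.5],[0,0,0.004]]]'

```text
time: 23.2
ee_pos: [0.4814, -0.0981, -0.027]
tcp_rot: [-180.0, 0.1, 2.2]
wrist_force: [-0.4, -0.6, 0.5]
opening: 0.0342
grasp_force: 0.0
```

```bash
python3 -c "
from h import *
penview('w16',range(130,345,15))"
```

```text
23.2 q [-11.5  -1.  -21.3  69.8   0.  166.3] tcp [ 0.4814 -0.0981 -0.027 ] [-1.7998e+02  7.0000e-02  2.2200e+00] F [-0.4 -0.6  0.5] open 0.0342 gf 0.0
130 2 3 3 13 16 16 17 16 15 13 13 2 3
145 1 2 3 13 16 16 16 15 16 15 13 3 3
160 3 3 4 14 16 16 17 15 15 15 13 3 3
175 2 2 3 13 15 17 16 16 15 14 12 3 2
190 3 3 3 14 15 16 16 16 17 14 11 3 3
205 3 3 2 12 15 17 17 16 15 14 10 3 3
220 3 2 2 13 16 15 16 16 16 14 2 3 3
235 2 3 3 12 15 16 16 16 15 13 1 3 3
250 3 2 2 12 15 16 16 17 15 14 3 3 1
265 3 3 3 14 14 15 20 15 16 14 2 2 2
280 4 3 3 13 15 16 20 16 16 14 2 3 3
295 3 3 3 12 14 16 20 16 15 14 2 3 3
310 2 3 3 11 15 15 20 16 17 14 2 3 3
325 3 2 2 4 3 15 15 15 2 2 3 3 3
340 -2 -2 -2 -1 -2 -1 -1 -1 -1 -1 -2 -1 -1
```

Request:
step_arm --targets '[[0.25,[0,0,0],[0,0,0]],[0,[0,0,0],[0,0,0]],[0,[0,0,0],[0,0,0]],[0,[0,0,0],[0,0,0]],[0,[0,0,0],[0,0,0]],[0,[0,0,0],[0,0,0]]]' --force 60

```text
time: 23.85
ee_pos: [0.4825, -0.0983, -0.0259]
tcp_rot: [180.0, -0.0, 2.2]
wrist_force: [-0.5, -0.0, 5.7]
opening: 0.0117
grasp_force: 61.4
```

Request:
step_arm --targets '[[0,[0,0,5],[0,0,0]],[0,[0,0,25],[0,0,0]],[0,[0,0,54],[0,0,0]],[0,[20,14,54],[0,0,-0.01]],[0,[40,28,54],[0,0,-0.02]],[0,[55,42,54],[0,0,-0.02]],[0,[55,42,54],[0,0,-0.02]],[0,[55,42,54],[0,0,-0.02]]]'

```text
time: 24.65
ee_pos: [0.5368, -0.0561, 0.0273]
tcp_rot: [180.0, 0.1, 1.1]
wrist_force: [0.8, -0.4, -0.0]
opening: 0.0118
grasp_force: 60.7
```

```bash
python3 - <<'E'
from h import *
im,d,P,W=penview('w17',range(110,345,15))
def seg(W,d,lo,hi,b,nm):
    m=(d>0)&(W[...,2]>lo)&(W[...,2]<hi)&(W[...,0]>b[0])&(W[...,0]<b[1])&(W[...,1]>b[2])&(W[...,1]<b[3])
    p=W[m]
    if len(p)<30: print(nm,len(p));return
    r=cv2.minAreaRect((p[:,:2]*1000).astype(np.float32))
    print(nm,len(p),np.round(r[0],1),np.round(r[1],1),round(r[2],2),'z',np.median(p[:,2]).round(4),'x',p[:,0].min().round(4),p[:,0].max().round(4),'y',p[:,1].min().round(4),p[:,1].max().round(4))
seg(W,d,.055,.078,(.5,.67,-.09,-.03),'pen')
seg(W,d,.084,.101,(.66,.765,-.11,.01),'roof')
seg(W,d,.008,.0165,(.665,.70,-.11,-.005),'foot')
im,d,P=snap('t17','top');W=world(d,*P)
seg(W,d,.055,.078,(.5,.67,-.09,-.03),'pen top');seg(W,d,.084,.101,(.66,.765,-.11,.01),'roof')
E
```

```text
24.65 q [ -6.    3.8 -10.2  76.   -0.  172.9] tcp [ 0.5368 -0.0561  0.0273] [1.80e+02 7.00e-02 1.12e+00] F [ 0.8 -0.4 -0. ] open 0.0118 gf 60.7
110 -2 -1 -1 67 68 69 70 69 69 67 64 -1 -2
125 -2 -1 -1 66 68 69 70 71 69 68 66 -2 -0
140 -1 -2 -2 66 67 69 69 68 69 67 65 -1 -0
155 -1 -0 -1 67 68 68 69 70 67 68 64 3 3
170 -2 -1 -1 68 68 69 70 70 68 68 63 3 2
185 -1 -1 -2 67 68 69 69 69 69 67 3 2 4
200 -1 -2 -2 66 68 69 68 70 68 66 3 4 2
215 -1 -0 -1 67 69 69 70 70 69 66 2 3 4
230 -1 -1 -2 67 69 69 69 69 68 68 1 1 1
245 68 67 67 65 68 70 70 68 69 67 67 66 67
260 82 81 82 67 67 69 72 69 68 68 82 83 83
275 95 94 94 67 68 69 73 70 69 67 93 95 95
290 108 98 94 66 67 69 73 69 69 66 95 96 107
305 114 99 95 66 69 69 73 69 68 67 95 96 110
320 105 102 94 -1 69 68 73 70 69 3 95 95 104
335 105 -1 -2 -2 -1 2 3 2 3 2 2 3 104
pen 9190 [568.6 -57.5] [ 38.4 133.2] 81.53 z 0.0683 x 0.5014 0.6366 y -0.0735 -0.0345
roof 0
foot 0
24.7 q [ -6.    3.8 -10.2  76.   -0.  172.9] tcp [ 0.5366 -0.0564  0.0274] [1.80e+02 6.00e-02 1.09e+00] F [-0.4  0.9 -0.3] open 0.0115 gf 60.7
pen top 20
roof 747 [724.6 -53. ] [80.2 64.8] 1.04 z 0.0931 x 0.6851 0.7649 y -0.0861 -0.0202
```

View pics/w17.png

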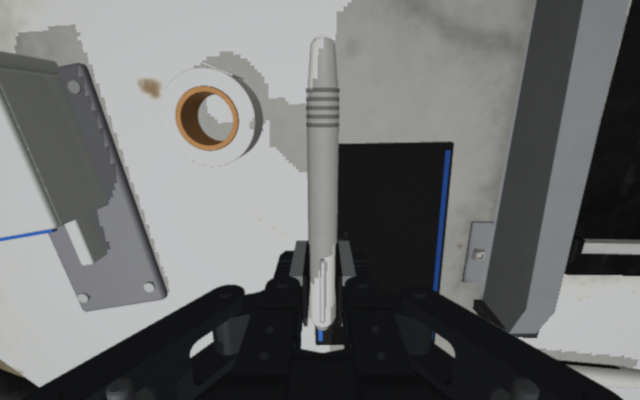

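The view shows the penlight held level with its nose at (322,38), gripped on the tail half with the clip between the pads. That was my last allowed picture, so the rest is numbers. I'll use the tape as a common reference to check camera bias.

```bash
python3 - <<'E'
from h import *
def tape(n):
    f=np.load(n+'.npz');W=world(f['d'],f['K'],f['R'],f['t'])
    m=(f['d']>0)&(W[...,2]>.019)&(W[...,2]<.032)&(np.hypot(W[...,0]-.602,W[...,1]-.008)<.04)
    c,r=cv2.minEnclosingCircle((W[m][:,:2]*1000).astype(np.float32));print(n,'tape',np.round(c,1),round(r,1),np.median(W[m][:,2]).round(4),m.sum())
for n in('top0','t17','w1','w8','w15','w17'): tape(n)
# mat edges, dock sleeve from w17/w15 blue lines
for n in('top0','w15','w1'):
    f=np.load(n+'.npz');im=f['im'].astype(int);P=(f['K'],f['R'],f['t']);W=world(f['d'],*P)
    bl=(im[...,2]>im[...,0]+40)&(im[...,2]>90)&(abs(W[...,2]-.003)<.012)&(W[...,0]>.43)&(W[...,0]<.6)
    for a,b in((-.08,-.035),(-.16,-.12)):
        k=bl&(W[...,1]>a)&(W[...,1]<b);v,u=np.nonzero(k)
        X=np.array([ray(x,y,.004,*P) for x,y in zip(u,v)]); 
        if len(X)>10:
            c=np.polyfit(X[:,0]-.51,X[:,1],1);print(n,'blue y at .51',c[1].round(4),'deg',np.degrees(c[0]).round(2),'x',X[:,0].min().round(4),X[:,0].max().round(4))
# pen axis in w17: per-row centre of z>.055, nose side only
f=np.load('w17.npz');P=(f['K'],f['R'],f['t']);W=world(f['d'],*P);L=[]
for v in range(36,225,6):
    u=np.nonzero((W[v,:,2]>.055)&(abs(np.arange(640)-322)<30)&(f['d'][v]>0))[0]
    if len(u)>3: L.append(ray((u.min()+u.max())/2,v,.065,*P)[:2])
L=np.array(L);c=np.polyfit(L[:,0]-.5366,L[:,1],1);print('pen axis raw: y at tcp x',c[1].round(4),'deg',np.degrees(c[0]).round(2),'nose x',L[:,0].max().round(4))
E
```

```text
top0 tape [602.9   6.9] 26.8 0.0249 192
t17 tape [603.2   6.6] 26.8 0.025 192
w1 tape [603.   11.4] 27.8 0.0237 1078
w8 tape [604.2  10. ] 27.3 0.0237 4271
w15 tape [604.2   9.6] 27.3 0.0237 2039
w17 tape [604.2   9.5] 27.4 0.0238 5633
top0 blue y at .51 -0.0561 deg 2.11 x 0.4414 0.5783
top0 blue y at .51 -0.1379 deg 2.3 x 0.4457 0.583
w15 blue y at .51 -0.0518 deg 2.11 x 0.4429 0.5827
w15 blue y at .51 -0.1336 deg 2.14 x 0.4469 0.5855
w1 blue y at .51 -0.0513 deg 2.14 x 0.4434 0.5815
w1 blue y at .51 -0.1332 deg 2.17 x 0.4469 0.5858
pen axis raw: y at tcp x -0.0541 deg 1.0 nose x 0.636
```

```bash
python3 - <<'E'
from h import *
for n in('w8','w15','top0','t17'):
    f=np.load(n+'.npz');P=(f['K'],f['R'],f['t']);W=world(f['d'],*P)
    m=(f['d']>0)&(W[...,2]>.0055)&(W[...,2]<.0175)&(W[...,0]>.665)&(W[...,0]<.71)&(W[...,1]>-.1)&(W[...,1]<-.005)
    m=cv2.morphologyEx(m.astype(np.uint8),cv2.MORPH_OPEN,np.ones((3,3))) if n[0]=='w' else m.astype(np.uint8)
    v,u=np.nonzero(m);X=np.array([ray(a,b,.012,*P) for a,b in zip(u,v)])
    # front edge: per y bin min x
    e=[X[(X[:,1]>a)&(X[:,1]<=a+.006),0].min() for a in np.arange(-.080,-.028,.006) if ((X[:,1]>a)&(X[:,1]<=a+.006)).any()]
    k=X[X[:,0]<np.median(e)+.012]
    print(n,len(X),'front x',np.round(e,4),'y range',np.percentile(k[:,1],[0.5,99.5]).round(4),'mid',(np.percentile(k[:,1],[.5,99.5]).mean()).round(4))
E
```

```text
w8 3065 front x [0.6772 0.6769 0.6773 0.677  0.6768 0.6766 0.6764 0.6762 0.6765] y range [-0.0913 -0.014 ] mid -0.0526
w15 2964 front x [0.678  0.6777 0.6776 0.6774 0.6771 0.6769 0.6769 0.6766 0.6771] y range [-0.0914 -0.0133] mid -0.0524
top0 174 front x [0.679  0.6788 0.6787 0.6786 0.6784 0.6783 0.6782 0.678  0.6779] y range [-0.0915 -0.0166] mid -0.0541
t17 176 front x [0.6704 0.6788 0.6787 0.6786 0.6784 0.6783 0.6782 0.678  0.6779] y range [-0.0915 -0.0166] mid -0.0541
```

Request:
step_arm --targets '[[0,[15,0.5,0.7],[0,0,0]],[0,[32,1,0.7],[0,0,0]],[0,[38,1.3,0.7],[0,0,0]],[0,[38,1.3,0.7],[0,0,0]],[0,[38,1.3,0.7],[0,0,0]]]'

```text
time: 25.25
ee_pos: [0.5744, -0.0552, 0.0282]
tcp_rot: [-180.0, 0.0, 1.1]
wrist_force: [-1.0, -0.0, 0.2]
opening: 0.012
grasp_force: 60.7
```

```bash
cat > m.py <<'E'
from h import *
import sys
n=sys.argv[1];im,d,P=snap(n);W=world(d,*P)
ok=d>0
g=im.astype(int).sum(2)
# pen axis
L=[]
for v in range(4,225,4):
    u=np.nonzero((W[v,:,2]>.055)&(W[v,:,2]<.08)&(abs(np.arange(640)-322)<26)&ok[v])[0]
    if len(u)>5: L.append([*ray((u.min()+u.max())/2,v,.065,*P)[:2],v])
L=np.array(L);c=np.polyfit(L[3:,0],L[3:,1],1);print('pen deg',np.degrees(c[0]).round(2),'y at .685',np.polyval(c,.685).round(4),'nose',L[:,0].max().round(4),'v',L[:,2].min())
# foot and neighbours by row: heights profile
for v in range(2,90,8): 
    r=W[v,180:480:12];print(v,'x',W[v,250,0].round(3),' '.join(f"{1000*z:.0f}" for z in r[:,2]))
m=ok&(W[...,2]>.0055)&(W[...,2]<.0175)&(W[...,0]>.665)&(W[...,0]<.72)&(W[...,1]>-.11)&(W[...,1]<.0)
v,u=np.nonzero(m)
if len(u):
    X=np.array([ray(a,b,.012,*P) for a,b in zip(u,v)])
    for r in sorted(set(v))[::3]:
        k=X[v==r]; print('foot row',r,'x',k[:,0].mean().round(4),'y',k[:,1].min().round(4),k[:,1].max().round(4),'mid',((k[:,1].min()+k[:,1].max())/2).round(4))
E
python3 m.py w18
```

```text
25.25 q [ -5.5   8.8  -4.6  76.6  -0.  173.5] tcp [ 0.5744 -0.0552  0.0282] [-1.80e+02  5.00e-02  1.06e+00] F [-1.  -0.   0.2] open 0.012 gf 60.7
pen deg 0.95 y at .685 -0.0514 nose 0.6738 v 36.0
2 x 0.687 -2 -2 -1 -0 -2 64 56 26 11 12 10 11 10 10 12 11 11 29 56 66 -1 -2 -1 -1 -1
10 x 0.685 -2 -1 -1 -1 -0 -1 54 28 11 11 13 11 12 11 11 11 11 31 55 -1 -2 -1 -1 -1 -2
18 x 0.695 -1 -0 -1 0 -0 -1 43 29 12 11 11 11 10 11 11 11 12 31 43 -1 -2 -3 -1 201 -1
26 x 0.691 -1 -3 -1 -2 -1 -1 11 28 12 11 11 11 11 11 10 10 10 28 8 -2 -2 -1 -2 -0 -3
34 x 0.687 -2 -1 -1 -3 -2 -2 8 10 11 11 10 11 10 10 10 10 11 10 -1 -2 -1 -3 0 -1 -2
42 x 0.683 -0 -1 -1 -2 -1 -2 9 12 12 13 12 65 68 10 11 11 11 9 -2 -2 -2 -1 -1 -1 -0
50 x 0.679 -1 -0 -1 -2 -1 -2 0 9 7 8 8 66 70 8 7 7 7 8 -2 -2 -0 -1 -2 -2 -1
58 x 0.675 -3 -1 -1 -2 -1 -0 1 -1 -2 -2 -1 67 70 65 -1 -1 -1 -2 -1 -1 -1 -1 -1 -0 -1
66 x 0.67 -1 -0 -0 -1 -1 0 -1 -2 -1 -1 -1 68 69 66 -0 -2 -1 -1 -2 -3 -2 -2 201 -2 -2
74 x 0.666 -1 -2 -2 -2 -0 -1 -2 -2 -1 -1 -2 67 68 66 -2 -2 -1 -1 -1 -1 -1 -1 -2 -1 -2
82 x 0.661 -0 -2 -1 -0 -1 -1 -0 -1 -1 -1 -2 68 70 66 -2 -1 -2 
[... 228 characters left out ...]
 row 12 x 0.696 y -0.0811 -0.0216 mid -0.0514
foot row 15 x 0.6945 y -0.0812 -0.0221 mid -0.0516
foot row 18 x 0.6931 y -0.0813 -0.0129 mid -0.0471
foot row 21 x 0.6917 y -0.0905 -0.0129 mid -0.0517
foot row 24 x 0.6903 y -0.0906 -0.0128 mid -0.0517
foot row 27 x 0.6888 y -0.0908 -0.0128 mid -0.0518
foot row 30 x 0.6874 y -0.0909 -0.0127 mid -0.0518
foot row 33 x 0.6859 y -0.0905 -0.0132 mid -0.0518
foot row 36 x 0.6844 y -0.0906 -0.0131 mid -0.0518
foot row 39 x 0.683 y -0.0907 -0.013 mid -0.0519
foot row 42 x 0.6815 y -0.0908 -0.013 mid -0.0519
foot row 45 x 0.68 y -0.0904 -0.0129 mid -0.0516
foot row 48 x 0.6785 y -0.09 -0.0139 mid -0.0519
foot row 51 x 0.677 y -0.0868 -0.0161 mid -0.0514
```

Request:
step_arm --targets '[[0,[10,0.1,0],[0,0,0]],[0,[22,0.3,0],[0,0,0]],[0,[36,0.5,0],[0,0,0]],[0,[50,0.7,0],[0,0,0]],[0,[62,0.9,0],[0,0,0]],[0,[71,1,0],[0,0,0]],[0,[76,1.1,0],[0,0,0]],[0,[78,1.1,0],[0,0,0]]]'

```text
time: 26.1
ee_pos: [0.6535, -0.0538, 0.0282]
tcp_rot: [-180.0, 0.0, 1.1]
wrist_force: [0.0, 0.1, -0.6]
opening: 0.0115
grasp_force: 60.7
```

Request:
step_arm --targets '[[0,[0,0,0],[0,0,0]],[0,[0,0,0],[0,0,0]],[0,[0,0,0],[0,0,0]]]'

```text
time: 26.4
ee_pos: [0.653, -0.0538, 0.0285]
tcp_rot: [-180.0, -0.0, 1.1]
wrist_force: [0.4, -1.3, -0.3]
opening: 0.0117
grasp_force: 60.7
```

```bash
python3 - <<'E'
from h import *
from workcell import bot
im,d,P=snap('w19');W=world(d,*P);ok=d>0
m=ok&(W[...,2]>.085)&(W[...,2]<.098)&(W[...,0]>.675)&(W[...,0]<.765)&(abs(W[...,1]+.05)<.05)
v,u=np.nonzero(m)
X=np.array([ray(a,b,.093,*P) for a,b in zip(u,v)])
for r in sorted(set(v))[::8]:
    k=X[v==r]
    if len(k)>30: print('roof row',r,'x',k[:,0].mean().round(4),'y',k[:,1].min().round(4),k[:,1].max().round(4),'mid',((k[:,1].min()+k[:,1].max())/2).round(4))
L=[]
for r in range(100,300,5):
    q=np.nonzero((W[r,:,2]>.055)&(W[r,:,2]<.08)&(abs(np.arange(640)-322)<26)&ok[r])[0]
    if len(q)>12: L.append([*ray((q.min()+q.max())/2,r,.065,*P)[:2],W[r,q,2].max(),r])
print('pen',np.array(L).round(4)[::3])
im,d,P=snap('s19','scene')
for nm,X in [('nose',(.7525,-.051,.065)),('mouth',(.685,-.0515,.065)),('tail',(.618,-.053,.065))]: print(nm,proj(X,*P).round(1))
E
```

```text
26.4 q [ -4.7  19.4   8.   78.7   0.  174.2] tcp [ 0.653  -0.0538  0.0285] [-180.     -0.      1.07] F [ 0.4 -1.3 -0.3] open 0.0117 gf 60.7
roof row 0 x 0.7565 y -0.0828 -0.0184 mid -0.0506
roof row 8 x 0.7544 y -0.0827 -0.0182 mid -0.0505
roof row 16 x 0.7522 y -0.0827 -0.0184 mid -0.0505
roof row 24 x 0.75 y -0.0826 -0.0185 mid -0.0506
roof row 32 x 0.7478 y -0.0829 -0.0183 mid -0.0506
roof row 40 x 0.7455 y -0.0828 -0.0185 mid -0.0506
roof row 48 x 0.7433 y -0.0827 -0.0186 mid -0.0507
roof row 56 x 0.741 y -0.083 -0.0185 mid -0.0507
roof row 64 x 0.7386 y -0.0829 -0.0186 mid -0.0508
roof row 72 x 0.7362 y -0.0829 -0.0188 mid -0.0508
roof row 80 x 0.7338 y -0.0831 -0.0186 mid -0.0509
roof row 88 x 0.7314 y -0.0831 -0.0188 mid -0.0509
roof row 96 x 0.7289 y -0.083 -0.0186 mid -0.0508
roof row 104 x 0.7264 y -0.0833 -0.0188 mid -0.051
roof row 112 x 0.7239 y -0.0832 -0.019 mid -0.0511
roof row 120 x 0.7213 y -0.0831 -0.0188 mid -0.051
roof row 128 x 0.7187 y -0.0834 -0.019 mid -0.0512
roof row 136 x 0.7161 y -0.0833 -0.0191 mid -0.0512
roof row 144 x 0.7134 y -0.0833 -0.0189 mid -0.0
[... 262 characters left out ...]

roof row 192 x 0.6966 y -0.0836 -0.0193 mid -0.0514
roof row 200 x 0.6936 y -0.0835 -0.0195 mid -0.0515
roof row 208 x 0.6906 y -0.0838 -0.0193 mid -0.0516
roof row 216 x 0.6876 y -0.0837 -0.0195 mid -0.0516
pen [[ 6.761e-01 -5.150e-02  7.120e-02  2.200e+02]
 [ 6.687e-01 -5.190e-02  7.160e-02  2.350e+02]
 [ 6.611e-01 -5.150e-02  7.500e-02  2.500e+02]
 [ 6.532e-01 -5.190e-02  7.750e-02  2.650e+02]
 [ 6.452e-01 -5.210e-02  7.900e-02  2.800e+02]
 [ 6.369e-01 -5.220e-02  7.530e-02  2.950e+02]]
26.45 q [ -4.7  19.4   8.   78.7   0.  174.2] tcp [ 0.653  -0.0539  0.0286] [ 1.80e+02 -1.00e-02  1.07e+00] F [-0.2  0.4 -1.1] open 0.0115 gf 60.7
nose [393.6 197.5]
mouth [377.7 207.5]
tail [361.  218.2]
```

Aligned with the sensor axis to within about 0.5 mm and 0.2°, with a gap of about 22 mm. Holding for two seconds with margin.

Request:
step_arm --targets '[[0,[0,0,0],[0,0,0]],[0,[0,0,0],[0,0,0]],[0,[0,0,0],[0,0,0]],[0,[0,0,0],[0,0,0]],[0,[0,0,0],[0,0,0]],[0,[0,0,0],[0,0,0]],[0,[0,0,0],[0,0,0]],[0,[0,0,0],[0,0,0]]]'

```text
time: 27.3
ee_pos: [0.6532, -0.0539, 0.0284]
tcp_rot: [-180.0, -0.0, 1.1]
wrist_force: [0.5, -1.0, -0.5]
opening: 0.0119
grasp_force: 60.7
```

Request:
step_arm --targets '[[0,[0,0,0],[0,0,0]],[0,[0,0,0],[0,0,0]],[0,[0,0,0],[0,0,0]],[0,[0,0,0],[0,0,0]],[0,[0,0,0],[0,0,0]],[0,[0,0,0],[0,0,0]],[0,[0,0,0],[0,0,0]],[0,[0,0,0],[0,0,0]]]'

```text
time: 28.1
ee_pos: [0.6532, -0.0538, 0.0284]
tcp_rot: [-180.0, -0.0, 1.1]
wrist_force: [0.9, -0.2, -0.7]
opening: 0.0121
grasp_force: 60.7
```

Request:
step_arm --targets '[[0,[0,0,0],[0,0,0]],[0,[0,0,0],[0,0,0]],[0,[0,0,0],[0,0,0]],[0,[0,0,0],[0,0,0]],[0,[0,0,0],[0,0,0]],[0,[0,0,0],[0,0,0]],[0,[0,0,0],[0,0,0]],[0,[0,0,0],[0,0,0]]]'

```text
time: 28.9
ee_pos: [0.6532, -0.0538, 0.0284]
tcp_rot: [-180.0, -0.0, 1.1]
wrist_force: [0.5, 0.8, -0.2]
opening: 0.0119
grasp_force: 60.7
```

Request:
step_arm --targets '[[0,[0,0,0],[0,0,0]],[0,[0,0,0],[0,0,0]],[0,[0,0,0],[0,0,0]],[0,[0,0,0],[0,0,0]],[0,[0,0,0],[0,0,0]],[0,[0,0,0],[0,0,0]]]'

```text
time: 29.5
ee_pos: [0.6532, -0.0539, 0.0284]
tcp_rot: [180.0, -0.0, 1.1]
wrist_force: [-0.7, -0.1, -0.1]
opening: 0.0118
grasp_force: 60.7
```

Request:
step_arm --targets '[[0,[-10,-0.1,0],[0,0,0]],[0,[-28,-0.5,0],[0,0,0]],[0,[-48,-0.8,0],[0,0,0]],[0,[-70,-1.2,0],[0,0,0]],[0,[-95,-1.6,0],[0,0,0]],[0,[-120,-2.4,0],[0,0,0]],[0,[-145,-20,0],[0,0,0.01]],[0,[-166,-36,0],[0,0,0.02]]]'

```text
time: 30.3
ee_pos: [0.4861, -0.09, 0.0285]
tcp_rot: [180.0, -0.0, 2.3]
wrist_force: [-1.1, -0.4, -0.5]
opening: 0.0117
grasp_force: 60.7
```

Request:
step_arm --targets '[[0,[-5,-8.4,0],[0,0,0]],[0,[-5,-8.4,-15],[0,0,0]],[0,[-5,-8.4,-32],[0,0,0]],[0,[-5,-8.4,-44],[0,0,0]],[0,[-5,-8.4,-49],[0,0,0]],[0,[-5,-8.4,-49],[0,0,0]],[0,[-5,-8.4,-49],[0,0,0]]]'

```text
time: 31.0
ee_pos: [0.4826, -0.098, -0.0204]
tcp_rot: [-180.0, -0.0, 2.2]
wrist_force: [-0.4, -0.1, -1.3]
opening: 0.0118
grasp_force: 60.7
```

```bash
python3 -c "
from h import *
penview('w20',range(40,345,20))"
```

```text
31.0 q [-11.5  -1.2 -20.7  70.5   0.  166.3] tcp [ 0.4826 -0.098  -0.0204] [-1.80e+02 -1.00e-02  2.24e+00] F [-0.4 -0.1 -1.3] open 0.0118 gf 60.7
40 3 1 2 2 19 18 19 20 19 3 2 2 3
60 4 3 2 18 19 20 21 19 19 19 3 3 3
80 2 3 3 18 20 21 20 20 20 19 3 1 2
100 153 3 2 20 21 22 23 22 22 20 18 2 3
120 2 3 3 19 21 21 22 21 21 21 17 3 3
140 3 2 2 18 21 21 22 22 22 20 17 4 153
160 3 2 3 20 20 21 22 22 21 20 17 3 3
180 3 3 3 18 21 21 22 22 21 20 3 2 3
200 3 2 2 20 20 22 21 23 21 20 3 2 3
220 3 1 2 18 20 21 21 21 21 21 3 2 3
240 14 13 14 19 20 21 22 20 21 20 15 14 14
260 35 153 34 19 20 20 25 21 22 18 35 34 34
280 52 47 48 21 21 22 25 22 20 19 46 47 51
300 65 52 48 17 20 21 26 21 22 18 47 48 61
320 57 54 47 3 21 22 25 22 20 2 47 46 57
340 60 -1 -2 -2 -2 -1 -2 -1 -1 -1 -2 -3 59
```

Request:
step_arm --targets '[[0,[0,0,-1.5],[0,0,0]],[0,[0,0,-3],[0,0,0]],[0,[0,0,-4.5],[0,0,0]],[0,[0,0,-5.5],[0,0,0]],[0,[0,0,-5.5],[0,0,0]],[0,[0,0,-5.5],[0,0,0]]]'

```text
time: 31.65
ee_pos: [0.4822, -0.0982, -0.0259]
tcp_rot: [180.0, -0.0, 2.2]
wrist_force: [-1.0, -0.2, 2.0]
opening: 0.0115
grasp_force: 61.1
```

Request:
step_arm --targets '[[0,[0,0,-0.5],[0,0,0]],[0,[0,0,-0.5],[0,0,0]]]'

```text
time: 31.85
ee_pos: [0.4823, -0.0983, -0.0259]
tcp_rot: [180.0, -0.0, 2.2]
wrist_force: [-3.9, 0.6, 7.3]
opening: 0.0118
grasp_force: 61.8
```

Light contact with the mat. Now I'll release and retreat straight up.

Request:
step_arm --targets '[[0.16,[0,0,0],[0,0,0]],[0.2,[0,0,0],[0,0,0]],[0.35,[0,0,0],[0,0,0]],[0.5,[0,0,0],[0,0,0]],[0.5,[0,0,15],[0,0,0]],[0.5,[0,0,50],[0,0,0]],[0.5,[0,0,100],[0,0,0]],[0.5,[0,0,140],[0,0,0]]]'

```text
time: 32.65
ee_pos: [0.4822, -0.0982, 0.1157]
tcp_rot: [180.0, -0.0, 2.2]
wrist_force: [0.8, 0.6, 0.5]
opening: 0.0431
grasp_force: 0.0
```

Request:
step_arm --targets '[[0.5,[30,0,20],[0,0,0]],[0.5,[60,0,40],[0,0,0]],[0.5,[60,0,40],[0,0,0]],[0.5,[60,0,40],[0,0,0]]]'

```text
time: 33.05
ee_pos: [0.5423, -0.0982, 0.1528]
tcp_rot: [-180.0, 0.0, 2.2]
wrist_force: [-0.2, 1.0, -0.4]
opening: 0.0426
grasp_force: 0.0
```

```bash
python3 - <<'E'
from h import *
im,d,P=snap('w21');W=world(d,*P);ok=d>0
m=ok&(W[...,2]>.009)&(W[...,2]<.024)&(W[...,0]>.42)&(W[...,0]<.62)&(W[...,1]>-.13)&(W[...,1]<-.06)
p=W[m];r=cv2.minAreaRect((p[:,:2]*1000).astype(np.float32));print('pen',np.round(r[0],1),np.round(r[1],1),round(r[2],2),'z nose/tail',np.median(p[p[:,0]>.56][:,2]).round(4),np.median(p[p[:,0]<.48][:,2]).round(4))
m=ok&(W[...,2]>.019)&(W[...,2]<.032)&(np.hypot(W[...,0]-.602,W[...,1]-.008)<.04)
print('tape',cv2.minEnclosingCircle((W[m][:,:2]*1000).astype(np.float32)))
im,d,P=snap('t21','top');W=world(d,*P)
m=(W[...,2]>.012)&(W[...,2]<.03)&(abs(W[...,0]-.4)<.04)&(abs(W[...,1])<.05)
print('lens',np.round(cv2.minAreaRect((W[m][:,:2]*1000).astype(np.float32))[0],1))
f=np.load('top0.npz');D=abs(im[255:272,380:440].astype(int)-f['im'][255:272,380:440]).mean();print('marker area diff',D.round(1))
E
```

```text
33.05 q [-10.3   4.5   4.3  89.9  -0.  167.5] tcp [ 0.5423 -0.0982  0.1528] [-1.7999e+02  5.0000e-02  2.2400e+00] F [-0.2  1.  -0.4] open 0.0426 gf 0.0
pen [514.9 -95.3] [134.7  13.3] 1.74 z nose/tail 0.0139 0.015
tape ((604.19775390625, 9.510682106018066), 27.072172164916992)
33.1 q [-10.3   4.4   4.3  89.9  -0.  167.5] tcp [ 0.5416 -0.0981  0.1524] [-1.7998e+02  1.0000e-01  2.2300e+00] F [ 0.4 -0.  -0.1] open 0.0426 gf 0.0
lens [401.   -3.1]
marker area diff 38.3
```

```bash
python3 -c "
from workcell import bot
print(bot.job_done())"
```

```text
the job is handed in; nothing more can be done
None
```

I drew the penlight out, laid it on the mat, regripped it by the tail half, held it about 22 mm from the sensor for about 3 s without touching the meter, then laid it flat on the mat and handed in at about 33 s. Two slips on the way: a first grip that missed, and one lowering that pressed the fingertips on the mat at about 44 N, after which I rested the penlight in the dock again to regrip it higher. The tape and lens measured unmoved, but the marker's position was not confirmed at the end.

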